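# Unhook a slide carrier from its barbed hanger and load it into the slide scanner

## Robot

A 7-joint arm with a two-finger parallel gripper is mounted at the origin on the work surface. World frame = base frame: x ahead of the robot, y to its left, z up, the work surface at z = 0. Lengths are in m, angles in rad, forces in N, time in s.
With the tool pointing down it reaches from about 0.4 to 0.875 m from the base axis. Payload 6.5 kg.
Tool frame: the origin (TCP) lies midway between the tips of the shut fingers; the grasp point (between the pads) lies behind it (ctrl.pinch_z is the z of the grasp point in the tool frame, in m); z points along the fingers, y is the direction in which the jaws open and shut (so a half turn about z gives the same grasp; the last joint's range is limited). The gripper opens to 85 mm and grips with 20 to 120 N. Pads are 22 mm wide; open, the fingers measure 114 mm over their backs; the gripper's body (76 mm by 85 mm) begins 54 mm behind the grasp point. The pads swing forward as they close: fully open they stand 13 mm farther back than shut.
Start: joints at [1.263, 0.536, -0.004, 1.538, 0.003, 1.067, -0.071], TCP at [0.156, -0.631, 0.231] pointing down, gripper open.
Joint ranges: [-2.7, 2.7], [-0.37, 2.16], [-1.27, 1.26], [0.24, 2.4], [-1.31, 4.45], [0.19, 1.91], [-2.76, 2.76]. Speed limits (rad/s): [2.39, 2.39, 3.14, 3.14, 3.14, 3.14, 3.14].

## Interface

Orientations are given as a unit quaternion [x, y, z, w].
In Python, from plant import ctrl gives the robot as it stands.
- The arm moves only by the tool send_rows, never from a script. Its argument "targets" is a list of rows, each an object with "translation": the shift along the tool's x, y, z in m, a list of three; "spin": the turn about the tool's z in rad. In form: [{"translation": [tx, ty, tz], "spin": spin}, ...]. A call has 1 to 8 rows; each row shifts and turns the commanded pose from where the row before left it, along the tool's axes as they then stand; what a row does not reach is not made up. A row lasts 1/12 s, in which the tool goes at most 41.7 mm and 7.16 degrees, less where a joint would pass 70% of its speed; a pose out of reach is approached as far as the arm can. A call with a gripper value outside its range is refused whole. "jaw" is the closure, from -1 (fully open) to 1 (shut), set as the call begins (left out, the last holds). The fingers move at their own pace and stop on an object; the grip force is fixed at half the most. Time passes only in rows, so rows that do not move let the fingers close. It gives the time, the measured TCP pose, the force and the opening at its end, in the units of the state.
- ctrl.get_state(): the state, without advancing time (a new reading comes with each control period).
- ctrl.snapshot(name): name is "scene" or "side" or "wrist"; returns (picture, depth): 400x640x3 uint8, blue, green, red; 400x640 float32, m along the optical axis (not along the pixel's ray), 0 where there is no reading.
- ctrl.calibration(name): a dict with "fx", "fy", "cx", "cy" (pixels), "position" and "rotation" of the camera in the world; the wrist camera has in their place "hand_eye" (4x4, takes a point from camera to tool coordinates, whose origin is the TCP and whose axes are the flange's). Camera axes: x right, y up, looking along -z (the intrinsics and any distortion apply to the point x, -y, -z); pixel columns grow to the right and rows downward; lengths in m; the calibration is good to about 2 mm. A picture is of the moment at which its call begins: read the wrist's pose just before it. calibration takes no time and is no camera call.
- ctrl.hand_in(): hands the job in, once; it reports no verdict.
The state is a dict: "time_s": time; "qpos": joint angles; "dq": joint speeds; "joint_torque": joint torques, N m; "tool_pos": TCP position; "eef_rot": TCP orientation; "force": force on the tool from outside, world axes, zero at the start; "ft_torque": the same for the moment, N m; "grip_width": finger opening in m.
Only numpy, scipy, OpenCV 4.12 (cv2) and the standard library are available. Lean on these libraries where they do the work, as an engineer would, in place of code of your own. Each camera call takes 0.05 s, during which the arm holds its last target.

## Task

Take the blue slide carrier off its barbed hanger arm (raise it, tilt it and back it over the barb without forcing it), lower it upright into the slot of the scanner's dock until it is fully home, and only then let go of it. Then swing the red clamp lever all the way over, away from the robot. Leave the orange carrier hanging and do not disturb the other things on the bench.

Things in the scene. Friction and masses are not known exactly. Their poses are not given: they have to be found in the camera images.
- carrier_blue: blue slide carrier, 8 mm thick (its x), 60 mm wide (y), 127 mm tall (z), about 0.12 kg; origin at the middle of its bottom edge. Frame with glass pane to z = 72 mm; above that a neck and grip tab 36 mm wide, solid from z = 89 mm up (grasp it there). It hangs upright on one of the hanger's two arms (which one varies), its x along the arm towards the barb. Front and back are alike.
- carrier_blue_eye (a point): centre of the blue carrier's eye, a window through its neck along its x, 20 mm wide (y) and 17 mm high (z = 72 to 89 mm). At the start the eye's upper edge rests on the arm.
- carrier_orange: orange slide carrier, same shape, on the other arm; not needed now, it stays hanging there.
- hanger: fixed hanger: base plate 130 x 240 x 12 mm with a white upright panel along its robot-side edge. From the panel two level steel strip arms, 12 mm wide and 4 mm thick, stick out along the hanger's own +x (roughly away from the robot) at y = +65 and -65 mm, upper face at z = 165 mm. Origin: centre between the arms on the table, z up; arms run from x = -46 to +35 mm, then bend up.
- panel_top (a point): middle of the panel's top edge, 170 mm above the table; the panel is 8 mm thick and 220 mm wide.
- bend_left (a point): mid-thickness of the +y arm at its bend (hanger x = 35, z = 163 mm). From here a straight tip of the same strip, 26 mm long, rises at 65 degrees from level, leaning on along +x. A carrier held upright cannot pass it: raise it about 6 mm so the arm is mid-eye, then tilt about 38 degrees, its top leaning back over the panel, its bottom swinging out along +x.
- tip_left (a point): end of the +y arm's rising tip (hanger x = 46, z = 187 mm). A red barb 6 mm long here stands 4 mm out from the tip's panel-side face. With the carrier tilted, lead the eye out to the bend, then up along the tip's slope and off over the barb.
- bend_right (a point): the same bend on the -y arm.
- tip_right (a point): the same barbed tip end on the -y arm.
- slot (a point): centre of the slot's mouth in the top of the grey dock, 50 mm above the table; x across the slot, y along it, z up. Slot 12 x 64 mm, 3 mm chamfer, 30 mm deep; the carrier fits either way round. The dock top spans x -70 to 70, y -75 to 145 mm from here; beyond it (x 70 to 150 mm) the scanner's white housing stands 35 mm higher.
- clamp (a joint): red-knobbed clamp lever on the dock: 0 = open (leaning 0.5 rad to the slot point's -x, the robot's side), 1.0 = clamped (0.5 rad to +x), at its stop. Starts at 0 to 0.2 and stays where left; about 1 N at the knob moves it. Pivot axis along y at x = 0, y = 100, z = 22 mm in the slot's frame, on a block 70 x 50 x 25 mm.
- clamp_tip (a point): centre of the lever's red ball knob, 26 mm across, 80 mm from the pivot axis on a 10 mm rod; moves with the lever.
- dropper: a small dropper bottle with a yellow cap, 26 mm across, 62 mm tall, on the hanger's base between the arms; origin at the centre of its underside. Not to be disturbed.
- stain_jar: an amber glass jar with white lid, 56 mm across, 75 mm tall; origin at the centre of its underside. Not to be disturbed.
- mug: a white mug, 80 mm across, 90 mm tall; origin at the centre of its underside. Not to be disturbed.
- slide_box: a flat green slide box, 100 x 85 x 28 mm; origin at the centre of its underside. Not to be disturbed.
- lens_cap: a grey lens cap, 44 mm across, 14 mm tall, on the scanner's white housing; origin at the centre of its underside. Not to be disturbed.
Not all that is in view belongs to the job. Of the things shaped like the carrier_blue, the blue one is meant.

How it is judged:
On the way, in this order (a step that is already met when the one before it is completed fails the run):
1. the blue carrier is off the barbed arm: held clear of the hanger, its eye more than 8 cm from where it hung (distance of carrier_blue_eye from where it was at the start of the episode above 0.08 m and contact force between carrier_blue and hanger below 0.1 N and contact force between the fingers and carrier_blue above 0.5 N), for 0.1 s.
2. still held, the carrier is lowered at least 22 mm into the dock's slot, the clamp lever still open (contact force between the fingers and carrier_blue above 0.5 N and z of carrier_blue in the frame of slot below -0.022 m and horizontal distance between carrier_blue and slot below 0.008 m and value of joint clamp below 0.4 rad), for 0.05 s.
3. the carrier is home in the slot and let go, the clamp lever still open (z of carrier_blue in the frame of slot below -0.026 m and horizontal distance between carrier_blue and slot below 0.006 m and angle between carrier_blue's own z axis and vertical below 0.12 rad and contact force between the fingers and carrier_blue below 0.1 N and value of joint clamp below 0.4 rad), for 0.1 s.
4. the clamp lever is swung over (value of joint clamp above 0.85 rad), for 0.1 s.
At the end, for the whole second after the job is handed in: Blue carrier released, at rest and upright (0.12 rad) in the slot, bottom at least 26 mm below the mouth (home: 30) and within 6 mm of its centre; clamp past 0.85 rad; orange carrier still hanging within 30 mm of its start (z of carrier_blue in the frame of slot below -0.026 m and horizontal distance between carrier_blue and slot below 0.006 m and angle between carrier_blue's own z axis and vertical below 0.12 rad and value of joint clamp above 0.85 rad and linear speed of carrier_blue below 0.02 m/s and distance of carrier_orange from where it was at the start of the episode below 0.03 m and angle between carrier_orange's own z axis and vertical below 0.2 rad); the robot touches nothing.
It fails at once if the blue carrier is forced against the hanger (over 20 N) (contact force between carrier_blue and hanger above 20 N).
It fails at once if the orange carrier is moved more than 40 mm (distance of carrier_orange from where it was at the start of the episode above 0.04 m).
It fails at once if a bystander is moved more than 40 mm (distance of any of dropper, stain_jar, mug, slide_box, lens_cap from where it was at the start of the episode above 0.04 m).
It also fails if it takes over 59 s, if anything falls off the work surface, if the arm or the gripper's body presses on something with over 40 N, if the wrist force passes 120 N, or if a joint passes its speed limit or range.

## Working session

There is one attempt and no reset: what is moved stays moved. The work goes in short steps, Python scripts to look and compute and a tool call to move; the robot and the scene stay as the last step left them, time stands still between calls to the robot, and variables do not carry over. Pictures are saved under pics/ and viewed, and the job is handed in when it is done.

Besides the shell and the picture viewer there is one more tool, called after "Call:" as name(argument=value, ...) on one line, values as JSON. send_rows: Moves the arm, as the interface text tells. Its arguments: {"type":"object","properties":{"targets":{"type":"array"},"jaw":{"type":"number"}},"required":["targets"]}

```bash
mkdir -p pics; ls
python3 - <<'E'
from plant import ctrl
import cv2,numpy as np
s=ctrl.get_state();print(s);print(ctrl.pinch_z)
for n in("scene","side","wrist"):
    p,d=ctrl.snapshot(n);cv2.imwrite(f"pics/{n}0.png",p);np.savez(f"pics/{n}0.npz",p=p,d=d);print(n,ctrl.calibration(n))
E
```

```text
pics
{'time_s': 0.0, 'qpos': array([ 1.26282352,  0.53717927, -0.00445872,  1.53885538,  0.00255697,
        1.06728932, -0.07119941]), 'dq': array([-0.00099946, -0.00108239, -0.00039422, -0.00158278,  0.00073418,
        0.00044897, -0.00046988]), 'joint_torque': array([ 7.20774751e-04, -5.83405280e+01,  1.04884800e+00, -2.59105235e+01,
        1.23568348e-02,  9.42061743e-03, -2.82164137e-05]), 'tool_pos': array([ 0.15548364, -0.63048807,  0.23041131]), 'eef_rot': array([ 9.92697604e-01,  1.20626376e-01, -1.43097265e-04, -8.51084316e-04]), 'force': array([ 0.53883239, -0.83365688,  0.40065453]), 'ft_torque': array([ 0.03300369,  0.00587485, -0.00763655]), 'grip_width': 0.08559557450712449}
-0.0187
scene {'fx': 368.07127883352973, 'fy': 368.07127883352973, 'cx': 320.99122520079095, 'cy': 198.88998105631563, 'position': array([1.18306541, 0.30588262, 1.08976241]), 'rotation': array([0.15581232, 0.25746717, 0.8122488 , 0.49968497])}
side {'fx': 501.9884428243092, 'fy': 501.9884428243092, 'cx': 316.46537677559866, 'cy': 208.86883533895156, 'position': array([-0.29328007,  0.94603198,  1.04577822]), 'rotation': array([-0.16070183,  0.42651761,  0.82487738, -0.33441733])}
wrist {'fx': 278.85392744914316, 'fy': 278.85392744914316, 'cx': 315.35373899686454, 'cy': 200.06675427878227, 'hand_eye': array([[-7.94366268e-05,  9.61353016e-01,  2.75318675e-01,
         6.93432099e-02],
       [ 9.99999424e-01,  3.71146934e-04, -1.00743854e-03,
         1.47127604e-05],
       [-1.07068776e-03,  2.75318436e-01, -9.61352491e-01,
        -1.42189028e-01],
       [ 0.00000000e+00,  0.00000000e+00,  0.00000000e+00,
         1.00000000e+00]])}
```

View pics/scene0.png

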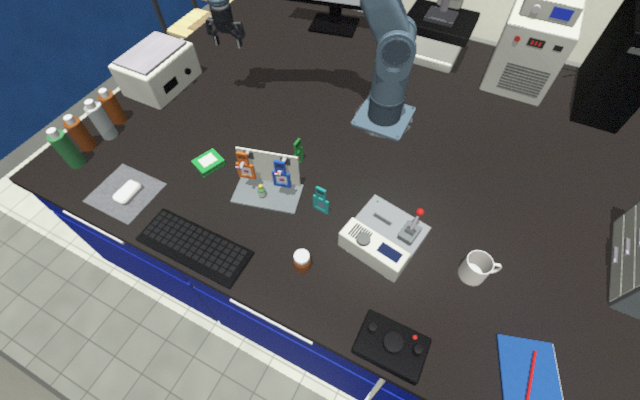

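View pics/side0.png

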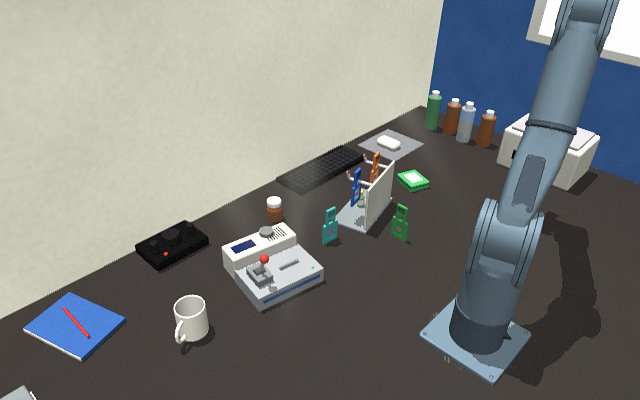

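View pics/wrist0.png

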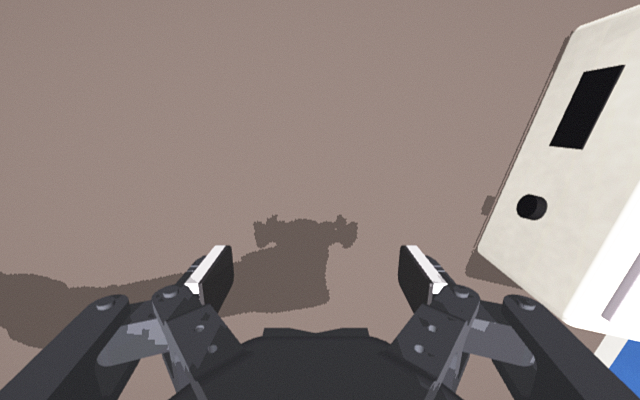

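```bash
cat > h.py <<'E'
from plant import ctrl
import cv2,numpy as np
from scipy.spatial.transform import Rotation as R
def cam(n,st=None):
    c=ctrl.calibration(n)
    if n=="wrist":
        T=np.eye(4);T[:3,:3]=R.from_quat(st['eef_rot']).as_matrix();T[:3,3]=st['tool_pos']
        T=T@c['hand_eye'];return c,T[:3,:3],T[:3,3]
    return c,R.from_quat(c['rotation']).as_matrix(),np.array(c['position'])
def unp(n,uv,d,st=None):
    c,Rm,p=cam(n,st);uv=np.atleast_2d(uv).astype(float);d=np.atleast_1d(d)
    P=np.stack([(uv[:,0]-c['cx'])/c['fx']*d,-(uv[:,1]-c['cy'])/c['fy']*d,-d],1)
    return P@Rm.T+p
def proj(n,X,st=None):
    c,Rm,p=cam(n,st);P=(np.atleast_2d(X)-p)@Rm
    return np.stack([c['cx']-c['fx']*P[:,0]/P[:,2],c['cy']+c['fy']*P[:,1]/P[:,2]],1)
def cloud(n,d,st=None):
    v,u=np.mgrid[0:400,0:640];P=unp(n,np.stack([u.ravel(),v.ravel()],1),d.ravel(),st).reshape(400,640,3)
    P[d==0]=np.nan;return P
def crop(p,x0,y0,x1,y1,name,k):
    cv2.imwrite(f"pics/{name}.png",cv2.resize(p[y0:y1,x0:x1],None,fx=k,fy=k,interpolation=cv2.INTER_CUBIC))
E
python3 - <<'E'
from h import *
a=np.load('pics/scene0.npz');b=np.load('pics/side0.npz')
crop(a['p'],215,130,345,225,'sc_h',6)
crop(b['p'],310,130,440,240,'si_h',5)
crop(a['p'],330,190,510,290,'sc_d',4)
crop(b['p'],150,210,350,350,'si_d',4)
for n,z in(('scene',a),('side',b)):
    P=cloud(n,z['d'])
    hsv=cv2.cvtColor(z['p'],cv2.COLOR_BGR2HSV)
    for nm,lo,hi,box in(('blue',(105,120,60),(125,255,255),(230,130,330,220) if n=='scene' else(330,140,400,230)),('orange',(5,150,90),(18,255,255),(230,130,330,220) if n=='scene' else(330,140,400,230))):
        m=cv2.inRange(hsv,lo,hi)>0;k=np.zeros_like(m);k[box[1]:box[3],box[0]:box[2]]=1;m&=k
        Q=P[m];Q=Q[np.isfinite(Q).all(1)];print(n,nm,m.sum(),np.nanmedian(Q,0).round(3),np.percentile(Q,[2,98],axis=0).round(3))
E
```

```text
scene blue 213 [ 0.562 -0.159  0.148] [[ 0.552 -0.19   0.078]
 [ 0.57  -0.137  0.204]]
scene orange 183 [ 0.584 -0.287  0.155] [[ 0.575 -0.319  0.079]
 [ 0.594 -0.265  0.203]]
side blue 214 [ 0.553 -0.153  0.143] [[ 0.545 -0.191  0.077]
 [ 0.562 -0.133  0.205]]
side orange 140 [ 0.576 -0.281  0.151] [[ 0.569 -0.319  0.102]
 [ 0.584 -0.262  0.204]]
```

View pics/sc_h.png

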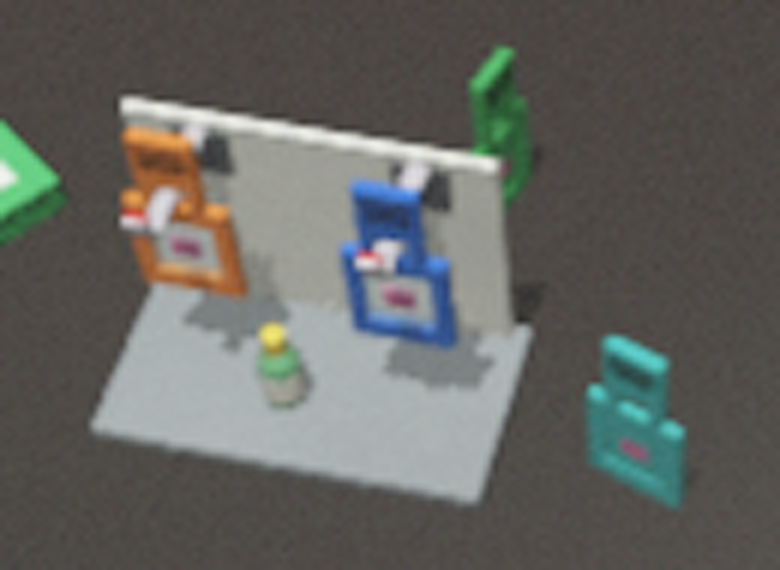

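View pics/si_h.png

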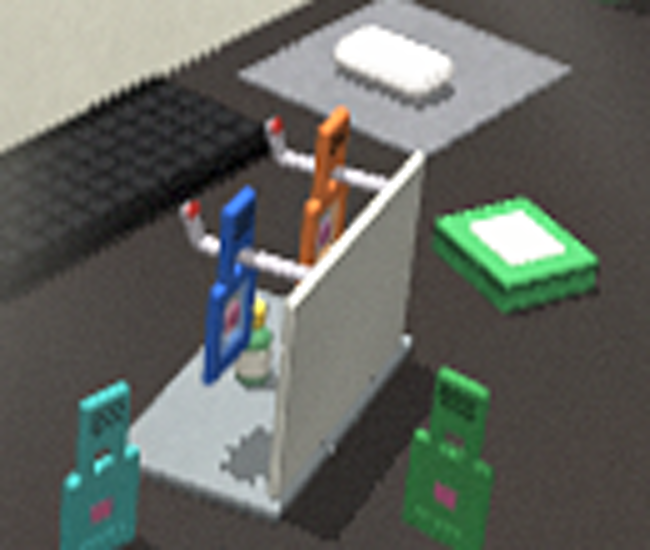

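View pics/sc_d.png

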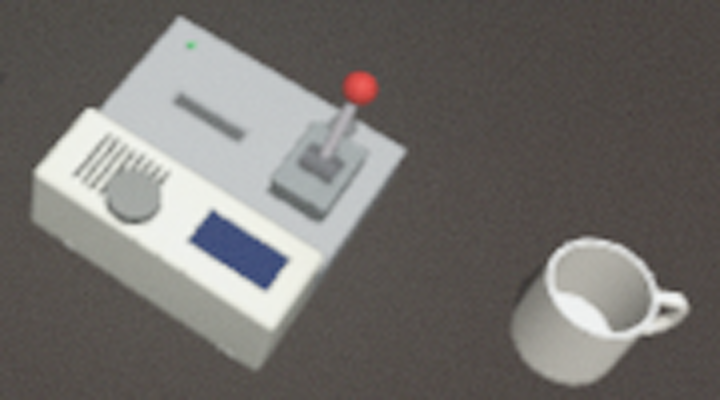

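View pics/si_d.png

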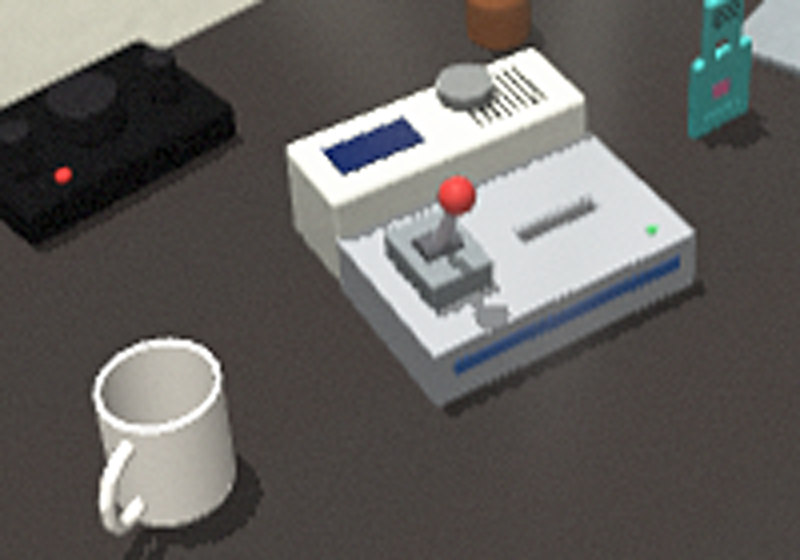

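```bash
cat > fit.py <<'E'
from h import *
from scipy.optimize import least_squares
S=lambda x,y:(215+x/6,130+y/6)
D=lambda x,y:(310+x/5,130+y/5)
obs=[('scene',(-50,-110,170),S(122,104)),('scene',(-50,110,170),S(502,165)),
('scene',(45,-65,187),S(133,217)),('scene',(45,65,187),S(369,261)),
('side',(-50,110,170),D(289,300)),('side',(-50,-110,170),D(421,153)),
('side',(45,-65,187),D(275,124)),('side',(45,65,187),D(192,210)),
('side',(35,-65,163),D(283,157)),('side',(35,65,163),D(200,245))]
def X(p,L):
    c,s=np.cos(p[2]),np.sin(p[2]);L=np.array(L)/1000
    return np.array([p[0]+c*L[0]-s*L[1],p[1]+s*L[0]+c*L[1],L[2]])
def f(p):
    r=[]
    for i,(n,L,uv) in enumerate(obs):
        x=X(p,L)+ (np.array(p[3:6]) if n=='scene' else np.array(p[6:9]))
        r+=list((proj(n,x)[0]-uv))
    return np.r_[r,np.array(p[3:])/0.002]
if __name__=='__main__':
    q=least_squares(f,[.56,-.22,0]+[0]*6);print(q.x.round(4));print(f(q.x)[:20].reshape(-1,2).round(1))
    p=q.x
    for nm,L in(('panel',(-50,0,170)),('bendL',(35,65,163)),('tipL',(46,65,187))):print(nm,X(p,L).round(4))
    a=np.load('pics/scene0.npz');b=np.load('pics/side0.npz')
    for n,z in(('scene',a),('side',b)):
        P=cloud(n,z['d']);hsv=cv2.cvtColor(z['p'],cv2.COLOR_BGR2HSV);m=cv2.inRange(hsv,(105,120,60),(125,255,255))>0
        k=np.zeros_like(m);k[(slice(130,220),slice(230,330)) if n=='scene' else (slice(140,230),slice(330,400))]=1
        Q=P[m&k];Q=Q[np.isfinite(Q).all(1)];Q=Q[(Q[:,2]>.07)&(Q[:,2]<.22)]
        c,s=np.cos(p[2]),np.sin(p[2]);dx=Q[:,:2]-p[:2];l=np.c_[dx@[c,s],dx@[-s,c]]
        print(n,np.median(l,0).round(4),np.percentile(l,[2,98],axis=0).round(4))
        t=Q[:,2]>.17;print(' tab',l[t].mean(0).round(4),np.percentile(l[t],[2,98],axis=0).round(4), 'slope', np.polyfit(l[:,1],l[:,0],1).round(3))
E
python3 fit.py
```

```text
[ 0.5638 -0.2294  0.2478  0.002   0.0006 -0.0016 -0.002  -0.0006 -0.0013]
[[ 0.3 -1. ]
 [-0.4 -0.7]
 [ 0.4  0. ]
 [ 0.  -0.5]
 [ 0.1  0.5]
 [ 0.1 -0.2]
 [-0.7 -0.3]
 [-0.8 -0.6]
 [-0.2 -0.1]
 [-0.1 -0.6]]
panel [ 0.5153 -0.2417  0.17  ]
bendL [ 0.5818 -0.1578  0.163 ]
tipL [ 0.5924 -0.1551  0.187 ]
scene [0.0152 0.0683] [[0.0098 0.0365]
 [0.0177 0.0915]]
 tab [0.0149 0.0653] [[0.0093 0.0489]
 [0.0177 0.0801]] slope [-0.026  0.017]
side [0.0066 0.0766] [[0.0031 0.0386]
 [0.0131 0.0982]]
 tab [0.0076 0.0688] [[0.0039 0.0472]
 [0.0133 0.0852]] slope [0.045 0.004]
```

```bash
cat > fitd.py <<'E'
from fit import *
import fit
S=lambda x,y:(330+x/4,190+y/4)
D=lambda x,y:(150+x/4,210+y/4)
fit.obs=[('scene',(-70,-75,50),S(182,16)),('scene',(-70,145,50),S(407,150)),('scene',(70,-75,85),S(95,108)),('scene',(70,145,85),S(322,257)),
('scene',(150,-75,85),S(33,175)),('scene',(150,145,85),S(265,328)),('scene',(0,-32,50),S(177,98)),('scene',(0,32,50),S(242,134)),
('side',(-70,-75,50),D(694,232)),('side',(-70,145,50),D(434,353)),('side',(70,145,85),D(335,208)),('side',(150,145,85),D(290,147)),
('side',(150,-75,85),D(535,48)),('side',(70,-75,85),D(583,102)),('side',(0,32,50),D(520,237)),('side',(0,-32,50),D(593,203))]
q=least_squares(f,[.6,.1,0]+[0]*6,loss='soft_l1');p=q.x;print(p.round(4));print(f(p)[:32].reshape(-1,2).round(1))
def g(th):
    r=[]
    for n,uv in(('scene',S(361,88)),('side',D(457,195))):
        o=p[3:6] if n=='scene' else p[6:9]
        r+=list(proj(n,X(p,(80*np.sin(th[0]),100,72+80*np.cos(th[0])))+o)[0]-uv)
    return r
k=least_squares(g,[-.4]);print('clamp joint',k.x+.5,g(k.x),X(p,(80*np.sin(k.x[0]),100,72+80*np.cos(k.x[0]))))
E
python3 fitd.py
```

```text
[ 0.5116  0.19   -0.195   0.0025  0.0009 -0.002  -0.0025 -0.0009 -0.0024]
[[-0.5  0.1]
 [-0.3  0.1]
 [-1.3 -1.5]
 [ 1.5 -1. ]
 [-0.5 -1.3]
 [ 1.9  0.7]
 [ 0.  -0.7]
 [ 0.1  0.4]
 [ 0.3  0.6]
 [-0.4  1.3]
 [-0.8 -0.8]
 [-2.2 -0.6]
 [-0.4 -0.8]
 [ 1.5 -1.2]
 [-0.1 -0.2]
 [ 0.   0.1]]
clamp joint [0.08696119] [np.float64(-0.3936259625002094), np.float64(0.32249756618585934), np.float64(-0.2802521685886745), np.float64(0.46149218804282555)] [0.4994502  0.29431108 0.14527242]
```

The carrier-shaped things in the scene picture are orange on the hanger (245,165), blue on the hanger (282,174), green standing (298,150) and teal standing (321,200). The blue one on the hanger's +y arm is the target, and the 6x crop confirms it. Moving above it now, testing jaw settings on the way.

Call:
send_rows(targets=[{"translation": [0.0314,-0.0224,-0.0065],"spin": 0},{"translation": [0.0314,-0.0224,-0.0065],"spin": 0},{"translation": [0.0314,-0.0224,-0.0065],"spin": 0},{"translation": [0.0314,-0.0224,-0.0065],"spin": 0},{"translation": [0.0314,-0.0224,-0.0065],"spin": 0},{"translation": [0.0314,-0.0224,-0.0065],"spin": 0},{"translation": [0.0314,-0.0224,-0.0065],"spin": 0},{"translation": [0.0314,-0.0224,-0.0065],"spin": 0}], jaw=0)

```text
time_s: 0.82
tool_pos: [0.3574, -0.3952, 0.2835]
eef_rot: [0.993, 0.121, -0.0, -0.0]
force: [0.3, -0.0, -0.2]
grip_width: 0.043
```

Call:
send_rows(targets=[{"translation": [0.0314,-0.0224,-0.0065],"spin": 0},{"translation": [0.0314,-0.0224,-0.0065],"spin": 0},{"translation": [0.0314,-0.0224,-0.0065],"spin": 0},{"translation": [0.0314,-0.0224,-0.0065],"spin": 0},{"translation": [0.0314,-0.0224,-0.0065],"spin": 0},{"translation": [0.0314,-0.0224,-0.0065],"spin": 0},{"translation": [0.0314,-0.0224,-0.0065],"spin": -0.006},{"translation": [0.0314,-0.0224,-0.0065],"spin": 0}], jaw=-0.3)

```text
time_s: 1.48
tool_pos: [0.5582, -0.1611, 0.3355]
eef_rot: [0.992, 0.124, -0.0, 0.0]
force: [0.6, -0.6, 0.5]
grip_width: 0.0553
```

Run:
```python
from h import *
s=ctrl.get_state();print(s['time_s'],s['tool_pos'],s['eef_rot'],s['grip_width'],s['force'])
p,d=ctrl.snapshot('wrist');cv2.imwrite('pics/w1.png',p);np.savez('pics/w1.npz',p=p,d=d,pos=s['tool_pos'],rot=s['eef_rot'])
```

```text
1.4833 [ 0.55817124 -0.16106177  0.33548186] [ 9.92323485e-01  1.23669219e-01 -1.59478168e-04  1.31631935e-05] 0.05534337422469077 [ 0.58277322 -0.55780275  0.48330528]
```

View pics/w1.png

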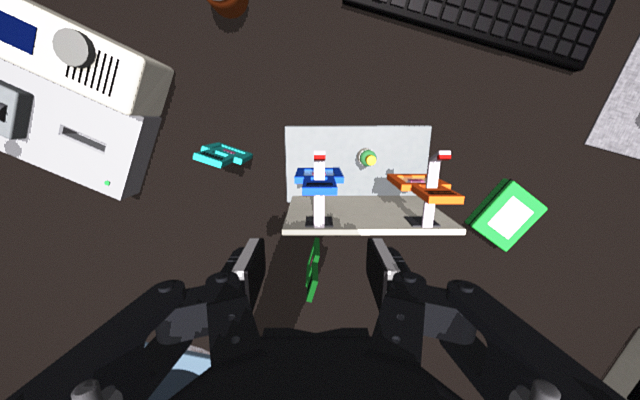

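Run:
```python
from fit import *
z=np.load('pics/w1.npz');st=dict(tool_pos=z['pos'],eef_rot=z['rot'])
P=cloud('wrist',z['d'],st);hsv=cv2.cvtColor(z['p'],cv2.COLOR_BGR2HSV)
crop(z['p'],270,110,480,245,'w1c',3)
hp=np.array([.5638,-.2294,.2478]);c,s=np.cos(hp[2]),np.sin(hp[2])
def loc(Q):
    d=Q[...,:2]-hp[:2];return np.stack([d@np.array([c,s]),d@np.array([-s,c]),Q[...,2]],-1)
for nm,lo,hi in(('blue',(100,120,60),(125,255,255)),('orange',(5,150,90),(18,255,255)),('red',(0,150,90),(4,255,255))):
    m=cv2.inRange(hsv,lo,hi)>0;m[:110]=0;m[245:]=0;m[:,:280]=0
    Q=loc(P[m]);Q=Q[np.isfinite(Q).all(1)]
    t=Q[Q[:,2]>.195];print(nm,len(Q),len(t),t.mean(0).round(4),np.percentile(t,[3,97],axis=0).round(4) if len(t) else 0, Q.mean(0).round(4))
    if nm!='red':
        # yaw of top face
        print(' yaw slope',np.polyfit(t[:,1],t[:,0],1).round(3))
for uv in((316,234),(283,234),(465,234)):print(uv,loc(P[uv[1],uv[0]]).round(4))
print('tipL pred px',proj('wrist',X(hp,(46,65,187)),st),'blue top',proj('wrist',X(hp,(10,65,203)),st))
```

```text
blue 837 313 [0.0119 0.064  0.2018] [[0.0075 0.047  0.1956]
 [0.0151 0.0799 0.2038]] [0.0133 0.0637 0.1643]
 yaw slope [-0.02   0.013]
orange 779 153 [ 0.0025 -0.066   0.2003] [[-0.0024 -0.0841  0.1958]
 [ 0.006  -0.0486  0.2036]] [ 0.0029 -0.0631  0.1497]
 yaw slope [0.032 0.005]
red 107 0 [nan nan nan] 0 [ 0.0432 -0.0178  0.1826]
(316, 234) [-0.0493  0.0665  0.1704]
(283, 234) [-0.0499  0.1059  0.169 ]
(465, 234) [-0.0496 -0.1108  0.1699]
tipL pred px [[317.59506606 154.93150751]] blue top [[317.65125766 192.43902607]]<stdin>:11: RuntimeWarning: Mean of empty slice.
  ret = um.true_divide(
```

View pics/w1c.png

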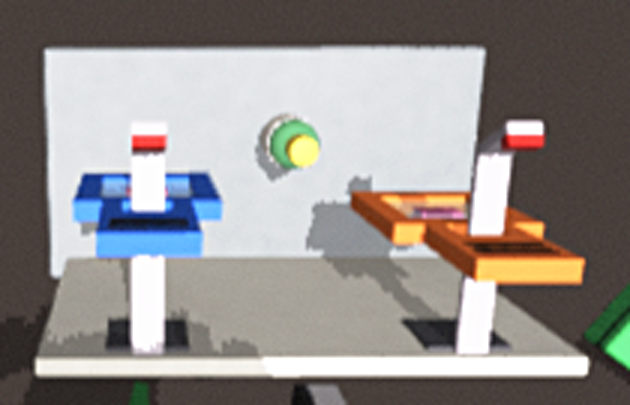

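Call:
send_rows(targets=[{"translation": [0,0.004,0.03],"spin": 0},{"translation": [0,0,0.03],"spin": 0},{"translation": [0,0,0.03],"spin": 0},{"translation": [0,0,0.03],"spin": 0},{"translation": [0,0,0.015],"spin": 0},{"translation": [0,0,0.0105],"spin": 0},{"translation": [0,0,0],"spin": 0}])

```text
time_s: 2.12
tool_pos: [0.5568, -0.1664, 0.1875]
eef_rot: [0.992, 0.124, -0.002, -0.001]
force: [-0.9, 0.5, 0.3]
grip_width: 0.0554
```

Run:
```python
from h import *
s=ctrl.get_state();print(s['time_s'],s['tool_pos'],s['eef_rot'],s['grip_width'],s['force'],s['ft_torque'])
p,d=ctrl.snapshot('side');cv2.imwrite('pics/s2.png',p);crop(p,310,60,440,220,'s2c',5)
```

```text
2.1167 [ 0.55676897 -0.16635624  0.18746666] [ 9.92330161e-01  1.23597366e-01 -1.98529676e-03 -7.76070104e-04] 0.055406239010229764 [-0.85597291  0.53545387  0.33567617] [-0.06468739  0.02837456  0.0003899 ]
```

View pics/s2c.png

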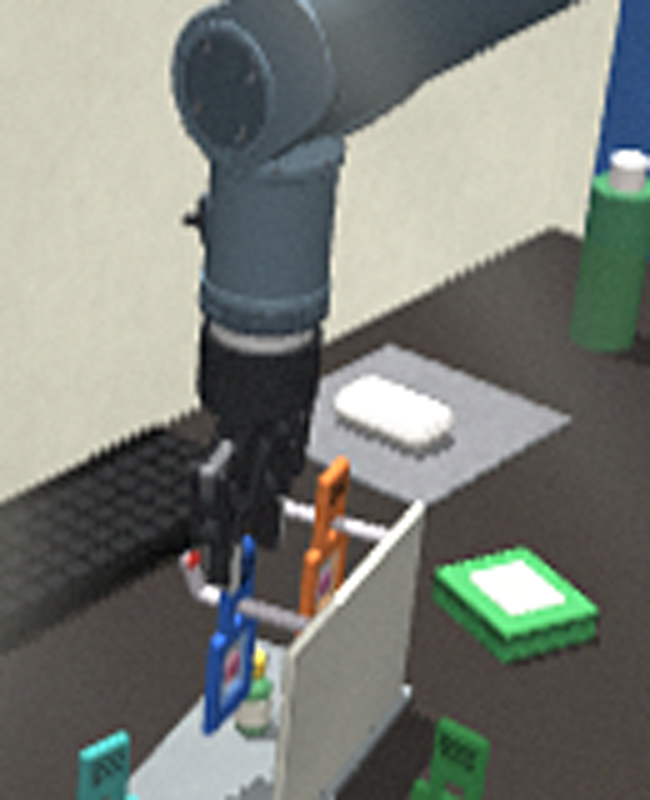

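Call:
send_rows(targets=[{"translation": [0,0,-0.003],"spin": 0},{"translation": [0,0,0],"spin": 0},{"translation": [0,0,0],"spin": 0},{"translation": [0,0,0],"spin": 0}], jaw=0.17)

```text
time_s: 2.5
tool_pos: [0.5598, -0.1667, 0.1947]
eef_rot: [0.992, 0.124, 0.002, 0.001]
force: [-0.1, 0.4, 7.2]
grip_width: 0.0354
```

Call:
send_rows(targets=[{"translation": [0,0,0],"spin": 0},{"translation": [0,0,0],"spin": 0},{"translation": [0,0,0],"spin": 0}], jaw=0.2)

```text
time_s: 2.75
tool_pos: [0.5599, -0.1666, 0.1949]
eef_rot: [0.992, 0.124, 0.002, 0.001]
force: [-0.2, 0.7, 7.5]
grip_width: 0.0347
```

Call:
send_rows(targets=[{"translation": [0,0,-0.002],"spin": 0},{"translation": [0,0,-0.002],"spin": 0},{"translation": [0,0,0],"spin": 0}], jaw=0.17)

```text
time_s: 3.0
tool_pos: [0.5584, -0.1667, 0.1972]
eef_rot: [0.992, 0.124, 0.0, 0.0]
force: [0.6, 0.1, -0.5]
grip_width: 0.0356
```

Run:
```python
from h import *
s=ctrl.get_state();print(s['time_s'],s['tool_pos'],s['eef_rot'],s['grip_width'],s['force'],s['ft_torque'],s['dq'])
p,d=ctrl.snapshot('side');crop(p,310,60,440,220,'s3c',5)
```

```text
3.0 [ 0.5583734  -0.16669012  0.19716129] [9.92342244e-01 1.23518577e-01 9.91450619e-05 1.46814247e-04] 0.03558851891300682 [ 0.60550498  0.11530895 -0.50983851] [0.01371121 0.01219946 0.00551537] [-0.00036371  0.00635649 -0.0004147   0.0053802  -0.00071338 -0.00814725
 -0.0012965 ]
```

View pics/s3c.png

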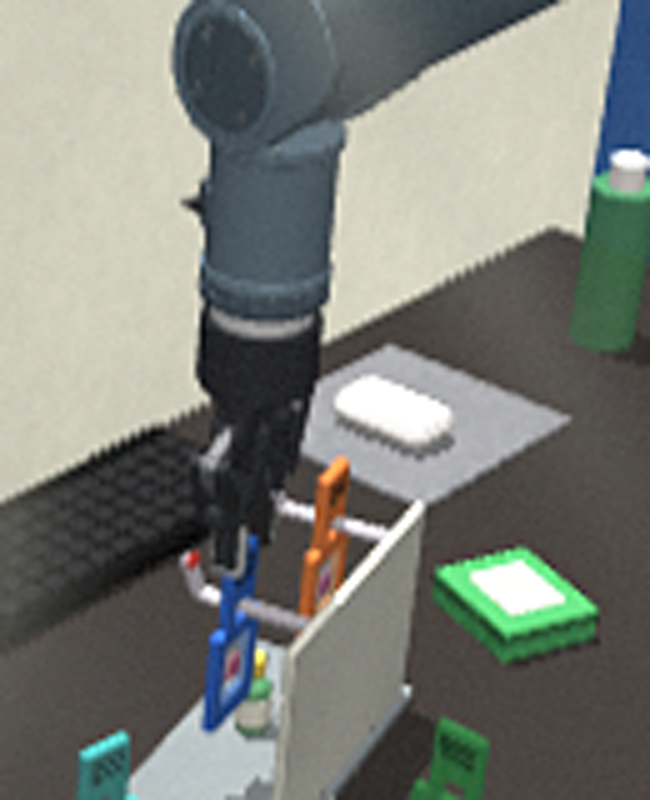

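Call:
send_rows(targets=[{"translation": [0,0,-0.002],"spin": 0},{"translation": [0,0,-0.002],"spin": 0},{"translation": [0,0,-0.002],"spin": 0},{"translation": [0,0,0],"spin": 0}])

```text
time_s: 3.38
tool_pos: [0.5587, -0.1666, 0.2032]
eef_rot: [0.992, 0.124, 0.0, 0.0]
force: [0.1, -0.2, -1.0]
grip_width: 0.0356
```

Run:
```python
from h import *
s=ctrl.get_state();print(s['time_s'],s['tool_pos'],s['eef_rot'],s['grip_width'],s['force'],s['ft_torque'])
p,d=ctrl.snapshot('side');crop(p,330,120,410,220,'s4c',6)
p,d=ctrl.snapshot('wrist');cv2.imwrite('pics/w4.png',p)
```

```text
3.3833 [ 0.55865965 -0.16660254  0.20322886] [9.92335785e-01 1.23570146e-01 3.05321739e-04 1.24442254e-04] 0.03562224220494672 [ 0.07278233 -0.16251007 -0.97923561] [ 0.00412579 -0.04836332 -0.02350291]
```

View pics/s4c.png

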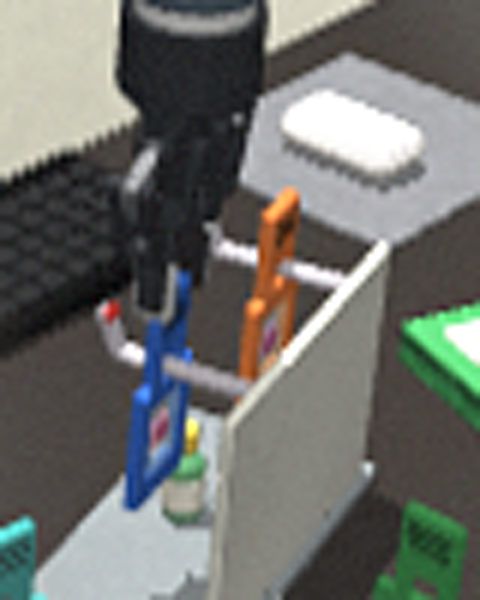

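View pics/w4.png

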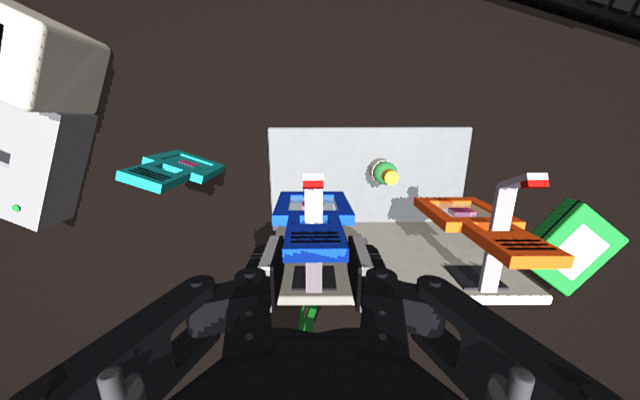

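```bash
cat > tilt.py <<'E'
from h import *
import sys
hp=np.array([.5638,-.2294,.2478])
def measure(cams=('wrist',),yaw=hp[2],org=hp[:2],save=None,box=0.2):
    s=ctrl.get_state();c_,s_=np.cos(yaw),np.sin(yaw)
    print('t',round(s['time_s'],2),'tcp',s['tool_pos'].round(4),'F',s['force'].round(2),'M',s['ft_torque'].round(2),'w',round(s['grip_width'],4))
    d0=s['tool_pos'][:2]-org;print(' tcp local',(d0@[c_,s_]).round(4),(d0@[-s_,c_]).round(4))
    for n in cams:
        st=ctrl.get_state();p,d=ctrl.snapshot(n)
        if save: cv2.imwrite(f'pics/{save}_{n}.png',p)
        P=cloud(n,d,st);hsv=cv2.cvtColor(p,cv2.COLOR_BGR2HSV);m=(cv2.inRange(hsv,(100,120,40),(125,255,255))>0)&(d>0)
        Q=P[m]
        g=s['tool_pos'];k=(np.linalg.norm(Q-g,axis=1)<box)&(Q[:,2]>.03);Q=Q[k]
        dx=Q[:,:2]-org;l=np.c_[dx@[c_,s_],dx@[-s_,c_],Q[:,2]]
        if len(l)<60: print(n,'few',len(l));continue
        # dominant plane by ransac among blue pts
        rng=np.random.default_rng(0);best=None
        for _ in range(400):
            a=l[rng.choice(len(l),3,False)];nn=np.cross(a[1]-a[0],a[2]-a[0]);L=np.linalg.norm(nn)
            if L<2e-4: continue
            nn/=L
            if abs(nn[0])<.5: continue
            r=np.abs((l-a[0])@nn)<.002
            if best is None or r.sum()>best.sum():best=r
        I=l[best];ce=I.mean(0);nn=np.linalg.svd(I-ce)[2][2];nn*=np.sign(nn[0])
        print(n,len(l),best.sum(),'tilt deg (top back +)',np.degrees(np.arctan2(nn[2],nn[0])).round(1),'yaw off',np.degrees(np.arctan2(nn[1],nn[0])).round(1),'face c',ce.round(4),'zmin/max',np.percentile(l[:,2],[1,99]).round(4),'x rng',np.percentile(l[:,0],[1,99]).round(4),'y mid',np.percentile(l[:,1],[1,99]).round(4))
if __name__=='__main__':
    measure(sys.argv[1].split(','),save=sys.argv[2])
E
python3 tilt.py wrist,scene m1
```

```text
t 3.48 tcp [ 0.5585 -0.1665  0.2029] F [-0.41  0.32 -0.86] M [-0.06  0.03 -0.  ] w 0.0354
 tcp local 0.0103 0.0623
wrist 3795 3009 tilt deg (top back +) -0.2 yaw off -0.6 face c [0.0136 0.0634 0.1712] zmin/max [0.086  0.2119] x rng [0.0064 0.0148] y mid [0.0354 0.0932]
scene 217 162 tilt deg (top back +) -0.7 yaw off -0.8 face c [0.0139 0.0653 0.1484] zmin/max [0.0852 0.2135] x rng [0.0065 0.0174] y mid [0.0368 0.0935]
```

Call:
send_rows(targets=[{"translation": [-0.004,0,0.003],"spin": 0},{"translation": [-0.008,0,0],"spin": 0},{"translation": [-0.012,0,0],"spin": 0},{"translation": [-0.012,0,0],"spin": 0},{"translation": [-0.008,0,0],"spin": 0},{"translation": [-0.004,0,0],"spin": 0},{"translation": [0,0,0],"spin": 0}])

```text
time_s: 4.17
tool_pos: [0.5109, -0.1789, 0.1998]
eef_rot: [0.992, 0.123, -0.0, 0.0]
force: [-0.4, -0.7, -1.9]
grip_width: 0.0353
```

```bash
python3 tilt.py wrist m2
```

```text
t 4.17 tcp [ 0.5109 -0.1789  0.1998] F [-0.4  -0.74 -1.91] M [-0.03  0.01 -0.02] w 0.0353
 tcp local -0.0389 0.062
wrist 3823 3009 tilt deg (top back +) 0.0 yaw off -0.3 face c [-0.0354  0.063   0.1694] zmin/max [0.0842 0.2088] x rng [-0.0429 -0.0344] y mid [0.0349 0.0929]
```

Call:
send_rows(targets=[{"translation": [-0.002,0,0],"spin": 0},{"translation": [-0.002,0,0],"spin": 0},{"translation": [-0.001,0,0],"spin": 0},{"translation": [0,0,0],"spin": 0}])

```text
time_s: 4.55
tool_pos: [0.5075, -0.1792, 0.1999]
eef_rot: [0.992, 0.124, 0.0, -0.0]
force: [1.8, 0.6, -0.7]
grip_width: 0.0355
```

```bash
python3 tilt.py wrist m3
```

```text
t 4.55 tcp [ 0.5075 -0.1792  0.1999] F [ 1.78  0.61 -0.75] M [ 0.22 -0.26  0.03] w 0.0355
 tcp local -0.0423 0.0624
wrist 4165 3335 tilt deg (top back +) 4.3 yaw off -0.3 face c [-0.036   0.0633  0.1689] zmin/max [0.0855 0.2089] x rng [-0.0461 -0.0299] y mid [0.0353 0.0934]
```

Call:
send_rows(targets=[{"translation": [-0.0015,0,0],"spin": 0},{"translation": [-0.0015,0,0.0002],"spin": 0},{"translation": [-0.0015,0,0.0003],"spin": 0},{"translation": [-0.0015,0,0.0005],"spin": 0},{"translation": [-0.0015,0,0.0005],"spin": 0},{"translation": [0,0,0],"spin": 0}])

```text
time_s: 5.1
tool_pos: [0.4995, -0.1816, 0.1983]
eef_rot: [0.992, 0.123, -0.0, 0.0]
force: [1.9, 1.4, 0.1]
grip_width: 0.0354
```

```bash
python3 tilt.py wrist m4
```

```text
t 5.1 tcp [ 0.4995 -0.1816  0.1983] F [1.89 1.43 0.07] M [ 0.14 -0.35  0.04] w 0.0354
 tcp local -0.0506 0.0622
wrist 5492 4725 tilt deg (top back +) 17.3 yaw off -0.0 face c [-0.0346  0.063   0.1662] zmin/max [0.0882 0.2073] x rng [-0.054  -0.0104] y mid [0.0348 0.0929]
```

Call:
send_rows(targets=[{"translation": [-0.0015,0,0.0006],"spin": 0},{"translation": [-0.0015,0,0.0008],"spin": 0},{"translation": [-0.0015,0,0.0009],"spin": 0},{"translation": [-0.0015,0,0.001],"spin": 0},{"translation": [-0.0013,0,0.001],"spin": 0},{"translation": [0,0,0],"spin": 0}])

```text
time_s: 5.65
tool_pos: [0.4923, -0.1833, 0.1938]
eef_rot: [0.992, 0.123, -0.0, 0.0]
force: [2.6, -0.4, 1.0]
grip_width: 0.0356
```

```bash
python3 tilt.py wrist m5
```

```text
t 5.65 tcp [ 0.4923 -0.1833  0.1938] F [ 2.6  -0.41  0.99] M [ 0.07 -0.53  0.06] w 0.0356
 tcp local -0.058 0.0622
wrist 6906 6227 tilt deg (top back +) 30.9 yaw off -0.2 face c [-0.0314  0.0628  0.1639] zmin/max [0.0961 0.2031] x rng [-0.0608  0.0091] y mid [0.0344 0.0927]
```

Call:
send_rows(targets=[{"translation": [-0.0012,0,0.0012],"spin": 0},{"translation": [-0.0012,0,0.0012],"spin": 0},{"translation": [-0.001,0,0.0012],"spin": 0},{"translation": [-0.001,0,0.0012],"spin": 0},{"translation": [0,0,0],"spin": 0}])

```text
time_s: 6.12
tool_pos: [0.4881, -0.1844, 0.189]
eef_rot: [0.992, 0.123, -0.0, -0.0]
force: [2.8, 0.0, 1.7]
grip_width: 0.0353
```

```bash
python3 tilt.py wrist,side m6;python3 -c "
from h import *
crop(cv2.imread('pics/m6_side.png'),330,110,420,220,'m6c',6)"
```

```text
t 6.12 tcp [ 0.4881 -0.1844  0.189 ] F [2.76 0.03 1.69] M [ 0.07 -0.52 -0.02] w 0.0353
 tcp local -0.0623 0.0622
wrist 8165 7618 tilt deg (top back +) 41.8 yaw off -0.1 face c [-0.0267  0.0627  0.1622] zmin/max [0.1055 0.1985] x rng [-0.0638  0.024 ] y mid [0.0339 0.0924]
side 98 63 tilt deg (top back +) 41.3 yaw off 2.2 face c [-0.0093  0.0747  0.1382] zmin/max [0.104  0.1949] x rng [-0.0655  0.0192] y mid [0.037  0.0965]
```

View pics/m6c.png

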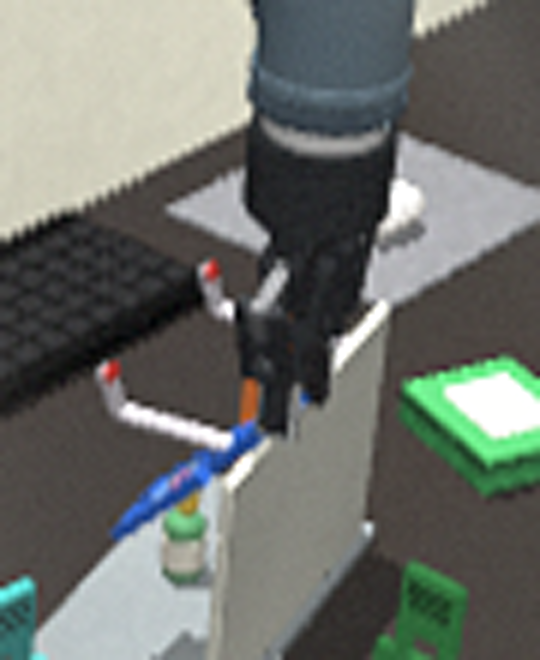

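Call:
send_rows(targets=[{"translation": [0,0,-0.0005],"spin": 0},{"translation": [0,0,0],"spin": 0},{"translation": [0,0,0],"spin": 0}], jaw=0.3)

```text
time_s: 6.47
tool_pos: [0.4885, -0.1842, 0.1896]
eef_rot: [0.992, 0.124, 0.0, -0.0]
force: [2.0, -0.3, 0.1]
grip_width: 0.0329
```

```bash
python3 tilt.py wrist m7
```

```text
t 6.47 tcp [ 0.4885 -0.1842  0.1896] F [ 2.04 -0.34  0.07] M [ 0.11 -0.56 -0.  ] w 0.0329
 tcp local -0.0619 0.0623
wrist 7900 7373 tilt deg (top back +) 41.1 yaw off -0.1 face c [-0.0265  0.0627  0.1617] zmin/max [0.1044 0.1986] x rng [-0.0633  0.0231] y mid [0.034  0.0925]
```

Call:
send_rows(targets=[{"translation": [0,0,0],"spin": 0},{"translation": [0,0,0],"spin": 0},{"translation": [0.002,0,0],"spin": 0},{"translation": [0.004,0,0],"spin": 0},{"translation": [0.004,0,0],"spin": 0},{"translation": [0,0,0],"spin": 0}], jaw=0.5)

```text
time_s: 7.02
tool_pos: [0.4978, -0.182, 0.1896]
eef_rot: [0.992, 0.124, -0.001, 0.0]
force: [-0.8, -0.7, 2.6]
grip_width: 0.0329
```

```bash
python3 tilt.py wrist m8
```

```text
t 7.02 tcp [ 0.4978 -0.182   0.1896] F [-0.78 -0.7   2.61] M [-0.15  0.19 -0.01] w 0.0329
 tcp local -0.0524 0.0621
wrist 7627 7095 tilt deg (top back +) 38.5 yaw off -0.1 face c [-0.019   0.0625  0.161 ] zmin/max [0.101  0.1988] x rng [-0.0541  0.029 ] y mid [0.0338 0.0922]
```

Call:
send_rows(targets=[{"translation": [0,0,-0.001],"spin": 0},{"translation": [0,0,-0.001],"spin": 0},{"translation": [0,0,0],"spin": 0}])

```text
time_s: 7.32
tool_pos: [0.4978, -0.1816, 0.1915]
eef_rot: [0.992, 0.124, -0.0, -0.0]
force: [0.5, 1.2, -2.1]
grip_width: 0.0331
```

```bash
python3 tilt.py wrist m9
```

```text
t 7.32 tcp [ 0.4978 -0.1816  0.1915] F [ 0.55  1.16 -2.13] M [-0.02  0.05 -0.05] w 0.0331
 tcp local -0.0523 0.0625
wrist 7503 6954 tilt deg (top back +) 37.5 yaw off -0.1 face c [-0.0198  0.0629  0.1628] zmin/max [0.1018 0.2006] x rng [-0.0542  0.027 ] y mid [0.0344 0.0927]
```

Call:
send_rows(targets=[{"translation": [0.002,0,-0.001],"spin": 0},{"translation": [0.006,0,0],"spin": 0},{"translation": [0.01,0,0],"spin": 0},{"translation": [0.01,0,0],"spin": 0},{"translation": [0.01,0,0],"spin": 0},{"translation": [0.006,0,0],"spin": 0},{"translation": [0.002,0,0],"spin": 0},{"translation": [0,0,0],"spin": 0}])

```text
time_s: 8.03
tool_pos: [0.5433, -0.17, 0.1924]
eef_rot: [0.992, 0.124, -0.0, -0.0]
force: [-0.1, -0.1, -1.4]
grip_width: 0.0329
```

```bash
python3 tilt.py wrist,side m10;python3 -c "
from h import *
crop(cv2.imread('pics/m10_side.png'),330,110,420,220,'m10c',6);crop(cv2.imread('pics/m10_wrist.png'),220,120,420,320,'m10w',3)"
```

```text
t 8.03 tcp [ 0.5433 -0.17    0.1924] F [-0.07 -0.1  -1.42] M [-0.03  0.1   0.02] w 0.0329
 tcp local -0.0053 0.0626
wrist 7730 7220 tilt deg (top back +) 37.5 yaw off 0.0 face c [0.0288 0.0632 0.1615] zmin/max [0.102  0.2016] x rng [-0.0067  0.0741] y mid [0.0345 0.0928]
side 89 49 tilt deg (top back +) 40.3 yaw off 3.3 face c [0.0349 0.0789 0.1447] zmin/max [0.1022 0.1996] x rng [-0.0106  0.0701] y mid [0.0391 0.099 ]
```

View pics/m10c.png

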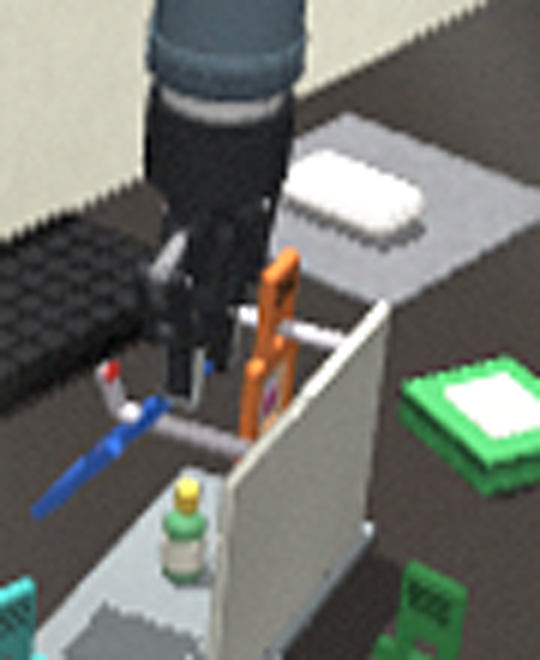

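View pics/m10w.png

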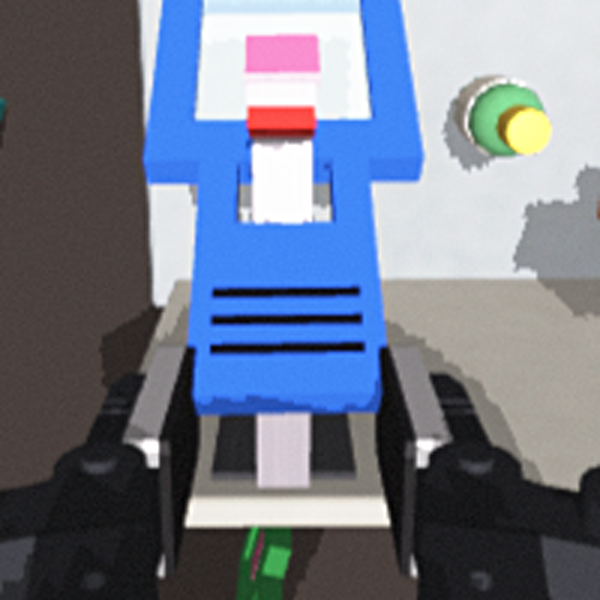

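Call:
send_rows(targets=[{"translation": [0.003,0,0],"spin": 0},{"translation": [0.004,0,-0.0005],"spin": 0},{"translation": [0.003,0,-0.0005],"spin": 0},{"translation": [0.0008,0,-0.002],"spin": 0},{"translation": [0.0016,0,-0.0036],"spin": 0},{"translation": [0.0009,0,-0.002],"spin": 0},{"translation": [0,0,0],"spin": 0}])

```text
time_s: 8.72
tool_pos: [0.5564, -0.1669, 0.2014]
eef_rot: [0.992, 0.124, 0.001, -0.0]
force: [2.8, 0.1, -7.5]
grip_width: 0.033
```

```bash
python3 tilt.py wrist m11;python3 -c "
from h import *
crop(cv2.imread('pics/m11_wrist.png'),220,120,420,320,'m11w',3)"
```

```text
t 8.72 tcp [ 0.5564 -0.1669  0.2014] F [ 2.85  0.08 -7.47] M [-0.01 -0.55  0.01] w 0.033
 tcp local 0.0081 0.0624
wrist 7522 6999 tilt deg (top back +) 35.3 yaw off 0.0 face c [0.0408 0.0629 0.1693] zmin/max [0.1079 0.2104] x rng [0.007 0.084] y mid [0.0342 0.0925]
```

View pics/m11w.png

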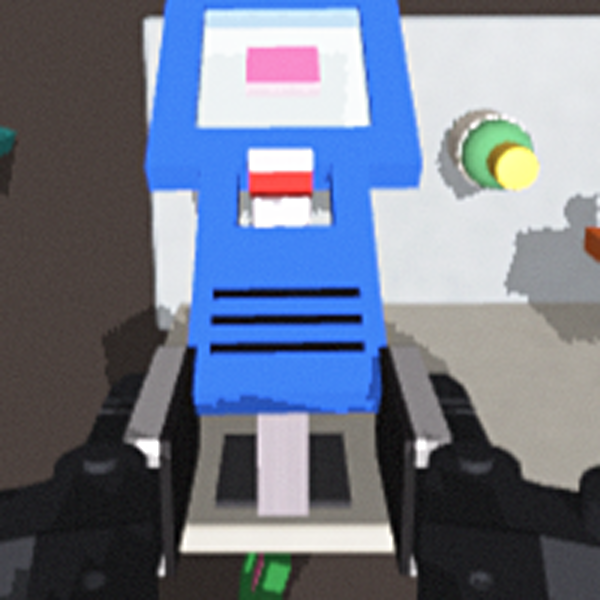

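Call:
send_rows(targets=[{"translation": [0.001,0,0.0005],"spin": 0},{"translation": [0.001,0,0.0005],"spin": 0},{"translation": [0.001,0,0],"spin": 0},{"translation": [0,0,0],"spin": 0}])

```text
time_s: 9.1
tool_pos: [0.5586, -0.1666, 0.2005]
eef_rot: [0.992, 0.124, 0.0, 0.0]
force: [-0.1, -0.1, -1.5]
grip_width: 0.033
```

```bash
python3 tilt.py wrist m12
```

```text
t 9.1 tcp [ 0.5586 -0.1666  0.2005] F [-0.14 -0.09 -1.53] M [-0.03  0.06  0.06] w 0.033
 tcp local 0.0104 0.0622
wrist 7986 7496 tilt deg (top back +) 37.6 yaw off -0.0 face c [0.0448 0.0627 0.1693] zmin/max [0.1104 0.2095] x rng [0.0093 0.0898] y mid [0.034  0.0923]
```

Call:
send_rows(targets=[{"translation": [0.0009,0,-0.002],"spin": 0},{"translation": [0.0016,0,-0.0036],"spin": 0},{"translation": [0.0009,0,-0.002],"spin": 0},{"translation": [0,0,0],"spin": 0}])

```text
time_s: 9.48
tool_pos: [0.5626, -0.1656, 0.2087]
eef_rot: [0.992, 0.124, 0.001, 0.0]
force: [0.7, -0.2, -1.2]
grip_width: 0.0329
```

```bash
python3 tilt.py wrist,side m13;python3 -c "
from h import *
crop(cv2.imread('pics/m13_wrist.png'),220,120,420,320,'m13w',3);crop(cv2.imread('pics/m13_side.png'),330,110,420,220,'m13c',6)"
```

```text
t 9.48 tcp [ 0.5626 -0.1656  0.2087] F [ 0.73 -0.19 -1.22] M [-0.03  0.11  0.01] w 0.0329
 tcp local 0.0145 0.0621
wrist 8111 7573 tilt deg (top back +) 37.7 yaw off -0.0 face c [0.049  0.0626 0.1775] zmin/max [0.1188 0.2178] x rng [0.0134 0.0947] y mid [0.0339 0.0922]
side 78 41 tilt deg (top back +) 33.3 yaw off -22.1 face c [0.0555 0.0886 0.1596] zmin/max [0.1164 0.2144] x rng [0.0123 0.0868] y mid [0.0435 0.0988]
```

View pics/m13w.png

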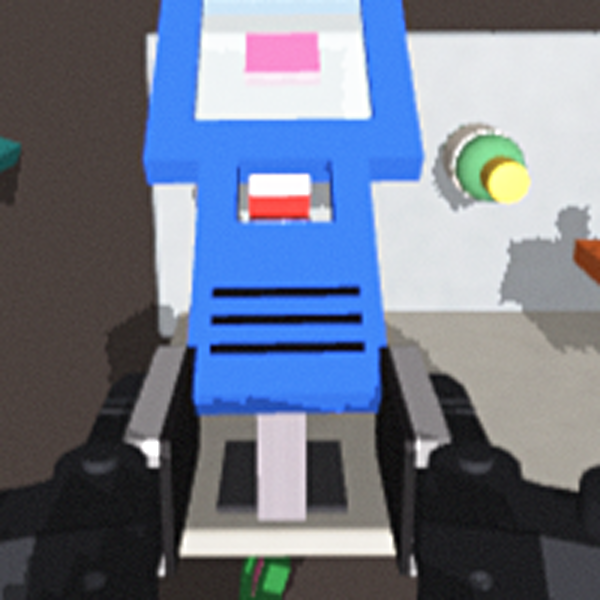

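View pics/m13c.png

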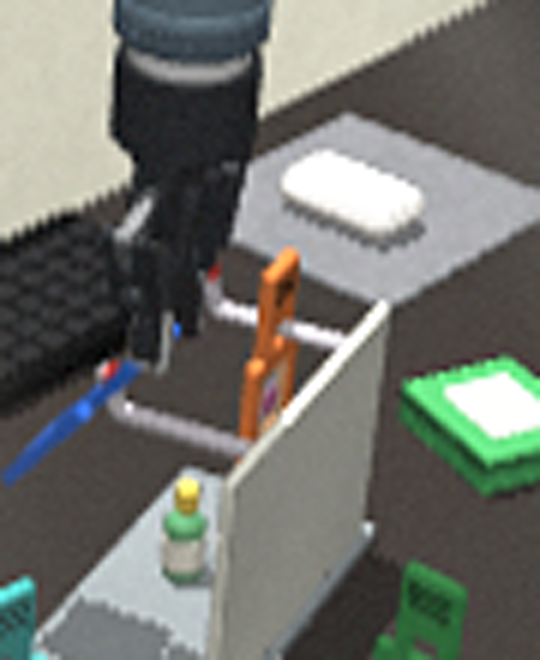

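Call:
send_rows(targets=[{"translation": [-0.001,0,-0.0006],"spin": 0},{"translation": [0.0009,0,-0.002],"spin": 0},{"translation": [0.0013,0,-0.003],"spin": 0},{"translation": [0.0009,0,-0.002],"spin": 0},{"translation": [0,0,0],"spin": 0}])

```text
time_s: 10.0
tool_pos: [0.5645, -0.1651, 0.2162]
eef_rot: [0.992, 0.124, 0.001, 0.0]
force: [-0.1, 0.5, -1.9]
grip_width: 0.0331
```

```bash
python3 tilt.py wrist m14;python3 -c "
from h import *
crop(cv2.imread('pics/m14_wrist.png'),220,120,420,320,'m14w',3)"
```

```text
t 10.0 tcp [ 0.5645 -0.1651  0.2162] F [-0.14  0.49 -1.94] M [ 0.07  0.02 -0.05] w 0.0331
 tcp local 0.0164 0.0622
wrist 8131 7571 tilt deg (top back +) 37.7 yaw off -0.0 face c [0.051  0.0626 0.1849] zmin/max [0.126  0.2253] x rng [0.0154 0.0967] y mid [0.0339 0.0923]
```

View pics/m14w.png

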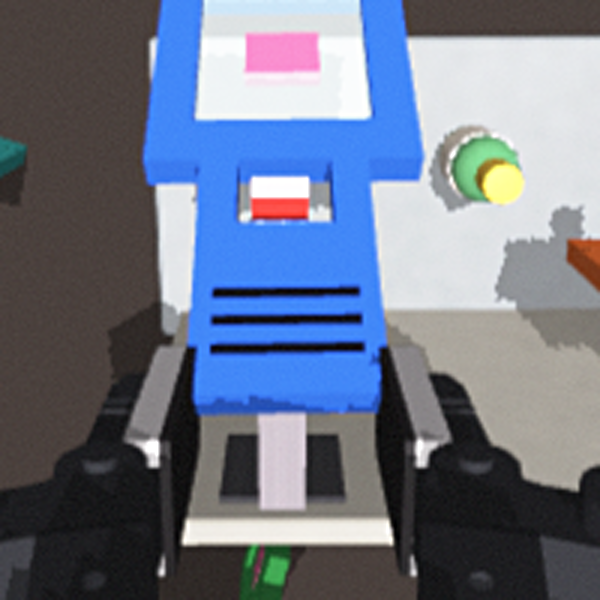

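Call:
send_rows(targets=[{"translation": [0.0007,0,-0.002],"spin": 0},{"translation": [0.0012,0,-0.003],"spin": 0},{"translation": [0.0009,0,-0.002],"spin": 0},{"translation": [0,0,0],"spin": 0}])

```text
time_s: 10.38
tool_pos: [0.5671, -0.1644, 0.2231]
eef_rot: [0.992, 0.124, 0.001, 0.0]
force: [-0.4, -0.2, -1.4]
grip_width: 0.0334
```

```bash
python3 tilt.py wrist m15;python3 -c "
from h import *
crop(cv2.imread('pics/m15_wrist.png'),220,120,420,320,'m15w',3)"
```

```text
t 10.38 tcp [ 0.5671 -0.1644  0.2231] F [-0.38 -0.16 -1.37] M [ 0.07  0.01 -0.02] w 0.0334
 tcp local 0.0192 0.0622
wrist 8180 7567 tilt deg (top back +) 37.7 yaw off -0.1 face c [0.0538 0.0627 0.1918] zmin/max [0.133  0.2322] x rng [0.0181 0.0994] y mid [0.0339 0.0923]
```

View pics/m15w.png

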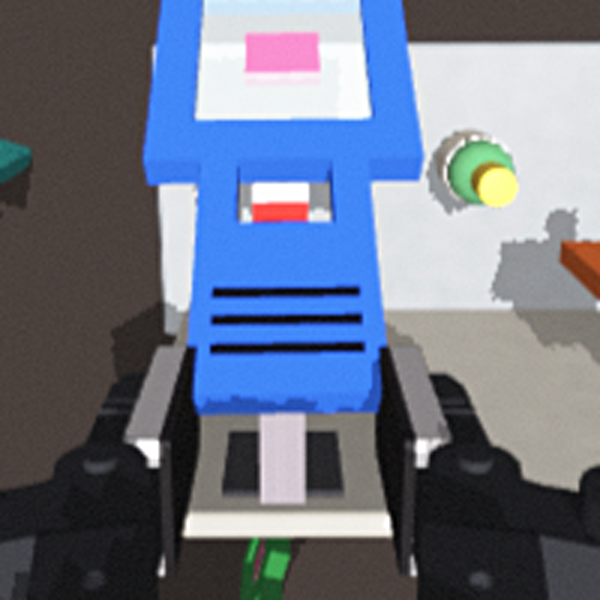

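Call:
send_rows(targets=[{"translation": [0.0009,0,-0.0025],"spin": 0},{"translation": [0.0013,0,-0.0035],"spin": 0},{"translation": [0.0018,0,-0.004],"spin": 0},{"translation": [0.0018,0,-0.004],"spin": 0},{"translation": [0.002,0,-0.004],"spin": 0},{"translation": [0,0,0],"spin": 0}])

```text
time_s: 10.93
tool_pos: [0.5752, -0.1624, 0.2417]
eef_rot: [0.992, 0.124, 0.001, 0.0]
force: [-0.1, 0.3, -0.6]
grip_width: 0.0331
```

```bash
python3 tilt.py wrist,side m16;python3 -c "
from h import *
crop(cv2.imread('pics/m16_side.png'),320,90,420,220,'m16c',5)"
```

```text
t 10.93 tcp [ 0.5752 -0.1624  0.2417] F [-0.13  0.28 -0.56] M [-0.   -0.04 -0.04] w 0.0331
 tcp local 0.0275 0.0622
wrist 8242 7634 tilt deg (top back +) 38.0 yaw off 0.0 face c [0.0624 0.0627 0.2103] zmin/max [0.1519 0.2508] x rng [0.0265 0.1078] y mid [0.0339 0.0923]
side 83 43 tilt deg (top back +) 38.4 yaw off 6.3 face c [0.0664 0.0824 0.1939] zmin/max [0.1499 0.2481] x rng [0.0235 0.1018] y mid [0.0398 0.0965]
```

View pics/m16c.png

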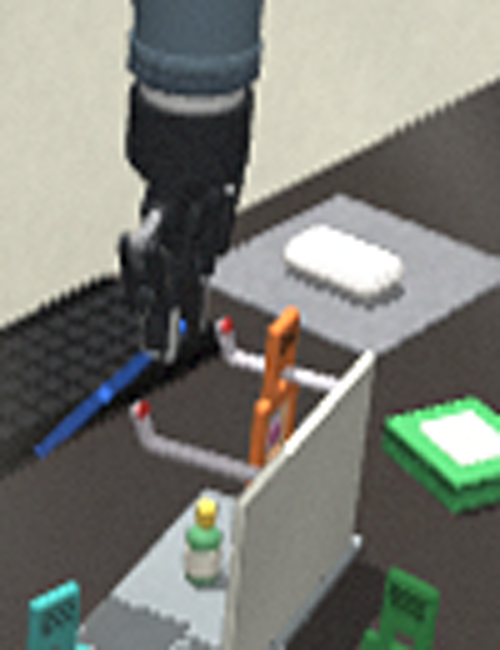

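View pics/m16_wrist.png

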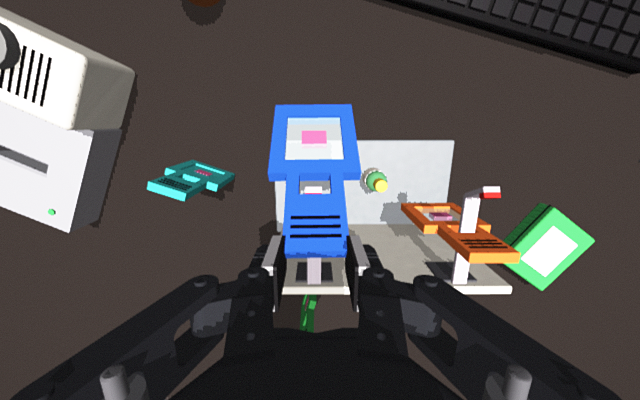

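Call:
send_rows(targets=[{"translation": [0.003,0,-0.008],"spin": 0},{"translation": [0.003,0,-0.015],"spin": 0},{"translation": [0.002,0,-0.018],"spin": 0},{"translation": [0.001,-0.01,-0.015],"spin": 0},{"translation": [0.001,-0.02,-0.004],"spin": 0},{"translation": [0.001,-0.03,0],"spin": 0},{"translation": [0.001,-0.032,0],"spin": 0},{"translation": [0,-0.032,0],"spin": 0}])

```text
time_s: 11.7
tool_pos: [0.5552, -0.0383, 0.3011]
eef_rot: [0.992, 0.123, 0.0, 0.0]
force: [0.5, 0.9, -1.0]
grip_width: 0.0329
```

Call:
send_rows(targets=[{"translation": [0,-0.032,0],"spin": 0},{"translation": [0,-0.032,0],"spin": 0},{"translation": [0,-0.032,0],"spin": 0},{"translation": [0,-0.032,0],"spin": 0},{"translation": [0,-0.032,0],"spin": 0},{"translation": [0,-0.032,0],"spin": 0},{"translation": [0,-0.03,0],"spin": 0},{"translation": [0,-0.018,0],"spin": 0.06}])

```text
time_s: 12.37
tool_pos: [0.495, 0.1973, 0.3011]
eef_rot: [0.995, 0.096, 0.0, -0.001]
force: [0.6, 0.9, -1.7]
grip_width: 0.033
```

Call:
send_rows(targets=[{"translation": [0,0,0],"spin": 0.1},{"translation": [0,0,0],"spin": 0.1},{"translation": [0,0,0],"spin": 0.1},{"translation": [0,0,0],"spin": 0.083},{"translation": [0,0,0],"spin": 0},{"translation": [0,0,0],"spin": 0}])

```text
time_s: 12.87
tool_pos: [0.4965, 0.1934, 0.3008]
eef_rot: [0.995, -0.096, 0.0, -0.0]
force: [0.6, 0.1, -1.3]
grip_width: 0.0326
```

```bash
cat > tiltd.py <<'E'
from tilt import *
measure(sys.argv[1].split(','),yaw=-.195,org=np.array([.5116,.190]),save=sys.argv[2])
print(ctrl.get_state()['eef_rot'].round(4))
E
python3 tiltd.py wrist d1
```

```text
t 12.87 tcp [0.4965 0.1934 0.3008] F [ 0.63  0.07 -1.33] M [0.01 0.02 0.  ] w 0.0326
 tcp local -0.0155 0.0004
wrist 8111 7493 tilt deg (top back +) 37.5 yaw off 0.1 face c [0.0192 0.0009 0.2694] zmin/max [0.2106 0.3099] x rng [-0.0168  0.0641] y mid [-0.0277  0.0303]
[ 9.954e-01 -9.600e-02  1.000e-04 -0.000e+00]
```

View pics/d1_wrist.png

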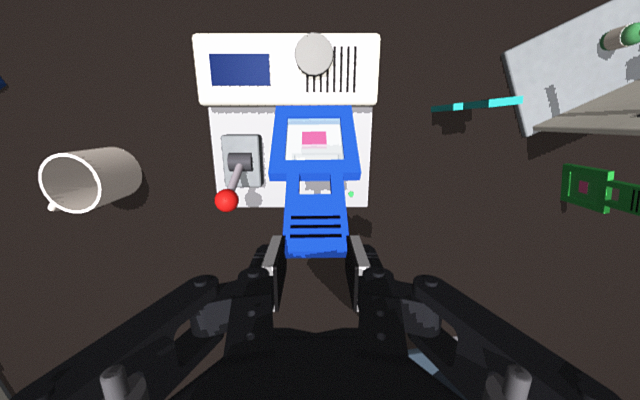

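Run:
```python
from h import *
st=ctrl.get_state();p,d=ctrl.snapshot('wrist');P=cloud('wrist',d,st);np.savez('pics/d1.npz',P=P,p=p)
c,s=np.cos(-.195),np.sin(-.195)
def loc(Q):
    e=Q[...,:2]-np.array([.5116,.190]);return np.stack([e@np.array([c,s]),e@np.array([-s,c]),Q[...,2]],-1)
L=loc(P)
for lo,hi,nm in((.08,.09,'housing'),(.045,.055,'dock')):
    m=(L[...,2]>lo)&(L[...,2]<hi)&(np.abs(L[...,0])<.2)&(np.abs(L[...,1]-.03)<.15)
    q=L[m];print(nm,m.sum(),np.percentile(q,[.3,99.7],axis=0).round(4), np.median(q[:,2]))
    if nm=='housing':
        e=[(y,q[np.abs(q[:,1]-y)<.004][:,0].min()) for y in np.arange(-.06,.14,.02)];print(np.round(e,4))
    else:
        e=[(y,q[np.abs(q[:,1]-y)<.004][:,0].min()) for y in(-.06,-.05,-.04,.08,.06)];print(np.round(e,4))
        e=[(x,q[np.abs(q[:,0]-x)<.004][:,1].min()) for x in(-.06,-.04,-.02,0,.02)];print(np.round(e,4))
```

```text
housing 12121 [[-0.0054 -0.074   0.0803]
 [ 0.1493  0.1418  0.088 ]] 0.08481548397457894
[[-0.06    0.0723]
 [-0.04    0.0722]
 [-0.02    0.0722]
 [ 0.      0.072 ]
 [ 0.02    0.072 ]
 [ 0.04    0.072 ]
 [ 0.06    0.0719]
 [ 0.08   -0.006 ]
 [ 0.1    -0.0034]
 [ 0.12    0.0707]]
dock 5665 [[-0.0679 -0.0761  0.0475]
 [ 0.0713  0.1435  0.0542]] 0.049705852217795665
[[-0.06   -0.0675]
 [-0.05   -0.0678]
 [-0.04   -0.0556]
 [ 0.08   -0.0684]
 [ 0.06   -0.0678]]
[[-0.06   -0.0765]
 [-0.04   -0.0767]
 [-0.02   -0.0756]
 [ 0.     -0.0761]
 [ 0.02   -0.0763]]
```

Call:
send_rows(targets=[{"translation": [0,0.002,0.015],"spin": 0},{"translation": [0,0,0.03],"spin": 0},{"translation": [0,0,0.03],"spin": 0},{"translation": [0,0,0.03],"spin": 0},{"translation": [0,0,0.02],"spin": 0},{"translation": [0,0,0.01],"spin": 0},{"translation": [0,0,0.003],"spin": 0},{"translation": [0,0,0],"spin": 0}])

```text
time_s: 13.63
tool_pos: [0.4962, 0.1914, 0.1625]
eef_rot: [0.995, -0.097, -0.0, -0.0]
force: [0.3, -0.4, -1.0]
grip_width: 0.0329
```

Call:
send_rows(targets=[{"translation": [0.004,0,0],"spin": 0},{"translation": [0.004,0,0],"spin": 0},{"translation": [0.004,0,-0.001],"spin": 0},{"translation": [0.004,0,-0.002],"spin": 0},{"translation": [0,0,0],"spin": 0}])

```text
time_s: 14.05
tool_pos: [0.5129, 0.1882, 0.1664]
eef_rot: [0.995, -0.098, 0.001, -0.0]
force: [-1.6, 1.0, -0.2]
grip_width: 0.0326
```

```bash
python3 tiltd.py wrist,side d2;python3 -c "
from h import *
crop(cv2.imread('pics/d2_side.png'),190,130,350,290,'d2c',4)"
```

```text
t 14.05 tcp [0.5129 0.1882 0.1664] F [-1.57  1.01 -0.21] M [ 0.14  0.53 -0.02] w 0.0326
 tcp local 0.0017 -0.0015
wrist 12252 6608 tilt deg (top back +) 31.2 yaw off -0.0 face c [ 0.0313 -0.0013  0.133 ] zmin/max [0.0693 0.1752] x rng [0.0008 0.1274] y mid [-0.0294  0.122 ]
side 335 111 tilt deg (top back +) 30.6 yaw off -0.6 face c [0.0336 0.0026 0.1132] zmin/max [0.0305 0.1745] x rng [-0.0746  0.1228] y mid [-0.0491  0.122 ]
[ 9.952e-01 -9.750e-02  1.000e-04 -2.000e-04]
```

View pics/d2c.png

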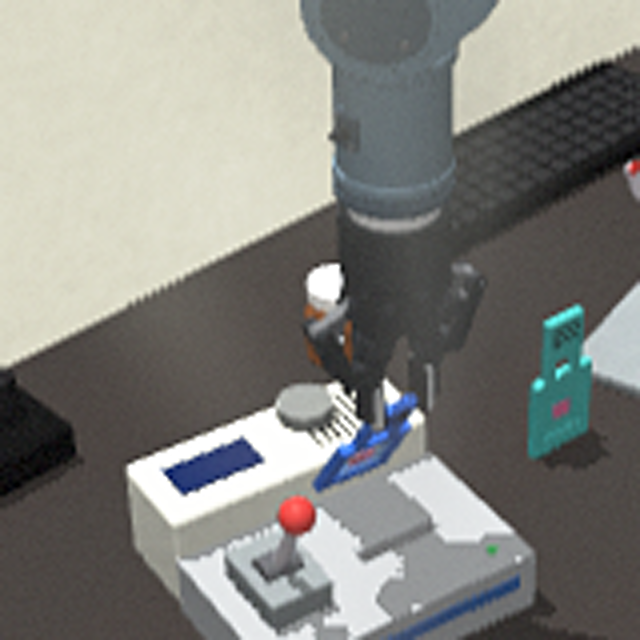

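Call:
send_rows(targets=[{"translation": [0.006,0,-0.0025],"spin": 0},{"translation": [0.007,0,-0.0025],"spin": 0},{"translation": [0.007,0,-0.002],"spin": 0},{"translation": [0.007,0,-0.002],"spin": 0},{"translation": [0.007,0,-0.0015],"spin": 0},{"translation": [0.007,0,-0.0015],"spin": 0},{"translation": [0.007,0,-0.001],"spin": 0},{"translation": [0.004,0,-0.0005],"spin": 0}])

```text
time_s: 14.82
tool_pos: [0.564, 0.1777, 0.1791]
eef_rot: [0.995, -0.098, 0.0, -0.0]
force: [-2.4, -0.0, -0.6]
grip_width: 0.0328
```

```bash
python3 tiltd.py wrist d3
```

```text
t 14.82 tcp [0.564  0.1777 0.1791] F [-2.42 -0.01 -0.65] M [ 0.1   0.65 -0.09] w 0.0328
 tcp local 0.0538 -0.0019
wrist 7949 3477 tilt deg (top back +) 6.1 yaw off 0.3 face c [ 0.0618 -0.0014  0.1448] zmin/max [0.0742 0.1872] x rng [0.0507 0.1275] y mid [-0.0293  0.1222]
[ 9.952e-01 -9.800e-02  6.000e-04 -1.000e-04]
```

Call:
send_rows(targets=[{"translation": [0.004,0,-0.0005],"spin": 0},{"translation": [0.004,0,0],"spin": 0},{"translation": [0.003,0,0],"spin": 0},{"translation": [0.002,0,0],"spin": 0},{"translation": [0,0,0],"spin": 0}])

```text
time_s: 15.28
tool_pos: [0.5759, 0.1754, 0.1794]
eef_rot: [0.995, -0.098, 0.0, 0.0]
force: [-1.7, 0.1, -0.3]
grip_width: 0.0326
```

```bash
python3 tiltd.py wrist d4
```

```text
t 15.28 tcp [0.5759 0.1754 0.1794] F [-1.71  0.13 -0.27] M [0.13 0.69 0.05] w 0.0326
 tcp local 0.0659 -0.0018
wrist 7209 2880 tilt deg (top back +) 0.7 yaw off 0.1 face c [ 0.0697 -0.0016  0.1453] zmin/max [0.0764 0.1873] x rng [0.0623 0.1277] y mid [-0.029   0.1221]
[ 9.952e-01 -9.740e-02 -1.000e-04  1.000e-04]
```

Call:
send_rows(targets=[{"translation": [-0.004,0,-0.002],"spin": 0},{"translation": [-0.01,0,-0.002],"spin": 0},{"translation": [-0.014,0,0],"spin": 0},{"translation": [-0.014,0,0],"spin": 0},{"translation": [-0.012,0,0],"spin": 0},{"translation": [-0.007,0,0],"spin": 0},{"translation": [-0.003,0,0],"spin": 0},{"translation": [0,0,0],"spin": 0}])

```text
time_s: 16.0
tool_pos: [0.5125, 0.1883, 0.1839]
eef_rot: [0.995, -0.097, 0.0, -0.0]
force: [0.3, 0.2, -0.9]
grip_width: 0.0326
```

```bash
python3 tiltd.py wrist,scene,side d5;python3 -c "
from h import *
crop(cv2.imread('pics/d5_side.png'),190,130,350,290,'d5c',4)
crop(cv2.imread('pics/d5_scene.png'),330,130,450,280,'d5s',4)"
```

```text
t 16.0 tcp [0.5125 0.1883 0.1839] F [ 0.26  0.17 -0.88] M [ 0.03 -0.04  0.02] w 0.0326
 tcp local 0.0012 -0.0015
wrist 9761 4796 tilt deg (top back +) 16.1 yaw off 0.0 face c [ 0.0164 -0.0012  0.1472] zmin/max [0.0729 0.1919] x rng [-0.0028  0.1274] y mid [-0.0289  0.1218]
scene 424 210 tilt deg (top back +) 16.4 yaw off 1.3 face c [ 0.0216 -0.0013  0.1357] zmin/max [0.0723 0.1926] x rng [0.001  0.1254] y mid [-0.027   0.1194]
side 414 144 tilt deg (top back +) 15.8 yaw off 0.2 face c [0.0164 0.0052 0.1224] zmin/max [0.0306 0.1918] x rng [-0.0742  0.1226] y mid [-0.0442  0.121 ]
[ 9.952e-01 -9.770e-02  5.000e-04 -1.000e-04]
```

View pics/d5_wrist.png

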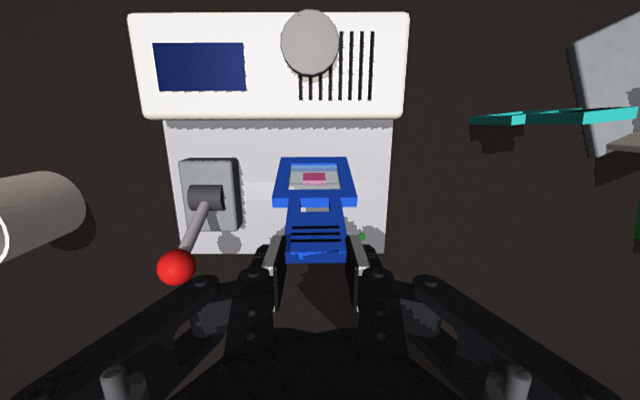

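View pics/d5c.png

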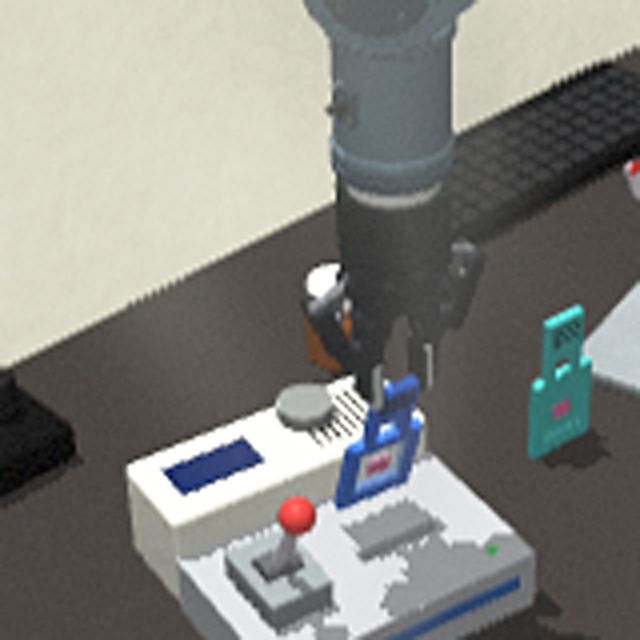

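Call:
send_rows(targets=[{"translation": [0.006,0,0],"spin": 0},{"translation": [0.014,0,0],"spin": 0},{"translation": [0.015,0,0],"spin": 0},{"translation": [0.013,0,0],"spin": 0},{"translation": [0.009,0,0.001],"spin": 0},{"translation": [0.006,0,0.001],"spin": 0},{"translation": [0.003,0,0.001],"spin": 0},{"translation": [0,0,0],"spin": 0}])

```text
time_s: 16.82
tool_pos: [0.5771, 0.1751, 0.1797]
eef_rot: [0.995, -0.098, -0.001, 0.0]
force: [-2.0, 0.4, -2.8]
grip_width: 0.0327
```

Call:
send_rows(targets=[{"translation": [0,0,0],"spin": 0},{"translation": [0,0,0],"spin": 0},{"translation": [0,0,0],"spin": 0}], jaw=0.17)

```text
time_s: 17.07
tool_pos: [0.5775, 0.1753, 0.1807]
eef_rot: [0.995, -0.097, 0.0, -0.0]
force: [-0.7, 0.4, -1.1]
grip_width: 0.0352
```

```bash
python3 tiltd.py wrist d6
```

```text
t 17.07 tcp [0.5775 0.1753 0.1807] F [-0.68  0.39 -1.06] M [-0.01  0.15  0.01] w 0.0352
 tcp local 0.0675 -0.0016
wrist 7268 3048 tilt deg (top back +) 0.4 yaw off 0.2 face c [ 0.0699 -0.0011  0.1475] zmin/max [0.0758 0.1888] x rng [0.0628 0.1277] y mid [-0.0288  0.1222]
[ 9.953e-01 -9.730e-02  4.000e-04 -1.000e-04]
```

Call:
send_rows(targets=[{"translation": [0,0,0],"spin": 0},{"translation": [0,0,-0.001],"spin": 0},{"translation": [-0.004,0,-0.001],"spin": 0},{"translation": [-0.006,0,0],"spin": 0},{"translation": [0,0,0],"spin": 0}], jaw=0.23)

```text
time_s: 17.53
tool_pos: [0.5664, 0.1777, 0.1826]
eef_rot: [0.995, -0.097, -0.0, -0.0]
force: [0.0, 0.1, -1.4]
grip_width: 0.0339
```

```bash
python3 tiltd.py wrist d7
```

```text
t 17.53 tcp [0.5664 0.1777 0.1826] F [ 0.01  0.07 -1.37] M [-0.03  0.12  0.  ] w 0.0339
 tcp local 0.0561 -0.0015
wrist 7715 3388 tilt deg (top back +) 1.7 yaw off 0.1 face c [ 0.0595 -0.0013  0.1423] zmin/max [0.0678 0.1904] x rng [0.0513 0.1273] y mid [-0.0288  0.1221]
[ 9.953e-01 -9.700e-02 -2.000e-04 -0.000e+00]
```

Call:
send_rows(targets=[{"translation": [-0.006,0,0],"spin": 0},{"translation": [-0.012,0,0],"spin": 0},{"translation": [-0.014,0,0],"spin": 0},{"translation": [-0.012,0,0],"spin": 0},{"translation": [-0.008,0,0],"spin": 0},{"translation": [-0.0035,0,0],"spin": 0},{"translation": [0,0,0],"spin": 0}])

```text
time_s: 18.17
tool_pos: [0.5127, 0.1881, 0.1826]
eef_rot: [0.995, -0.097, -0.0, 0.0]
force: [0.1, -0.1, -0.6]
grip_width: 0.0341
```

```bash
python3 tiltd.py wrist,side,scene d8;python3 -c "
from h import *
crop(cv2.imread('pics/d8_side.png'),190,130,350,290,'d8c',4)
crop(cv2.imread('pics/d8_scene.png'),330,130,450,280,'d8s',5)"
```

```text
t 18.17 tcp [0.5127 0.1881 0.1826] F [ 0.08 -0.05 -0.62] M [-0.    0.03  0.01] w 0.0341
 tcp local 0.0014 -0.0016
wrist 8579 3535 tilt deg (top back +) 2.7 yaw off 0.2 face c [ 0.0055 -0.0013  0.1432] zmin/max [0.0683 0.1903] x rng [-0.0037  0.1274] y mid [-0.0289  0.122 ]
side 497 201 tilt deg (top back +) 3.6 yaw off 1.5 face c [-6.000e-04  1.000e-04  1.211e-01] zmin/max [0.0309 0.1895] x rng [-0.0733  0.1225] y mid [-0.0356  0.121 ]
scene 370 177 tilt deg (top back +) 3.2 yaw off 0.5 face c [ 0.009  -0.0014  0.1283] zmin/max [0.0656 0.1909] x rng [-0.0005  0.1266] y mid [-0.027   0.1195]
[ 9.952e-01 -9.770e-02  4.000e-04 -1.000e-04]
```

View pics/d8c.png

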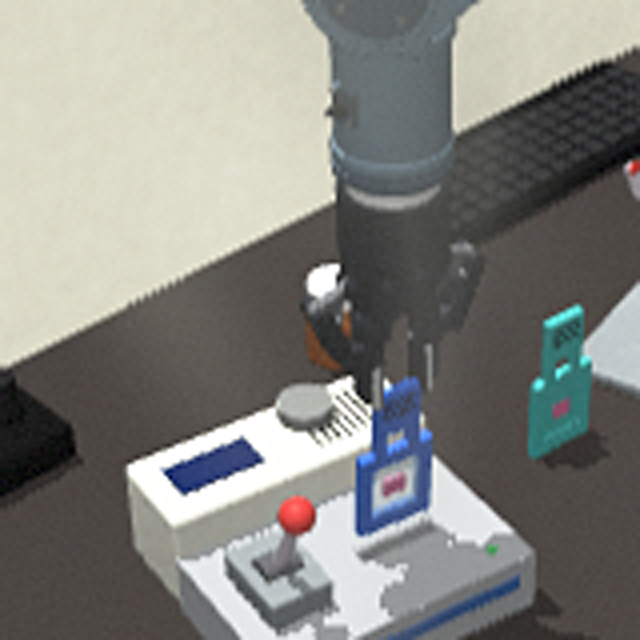

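View pics/d8s.png

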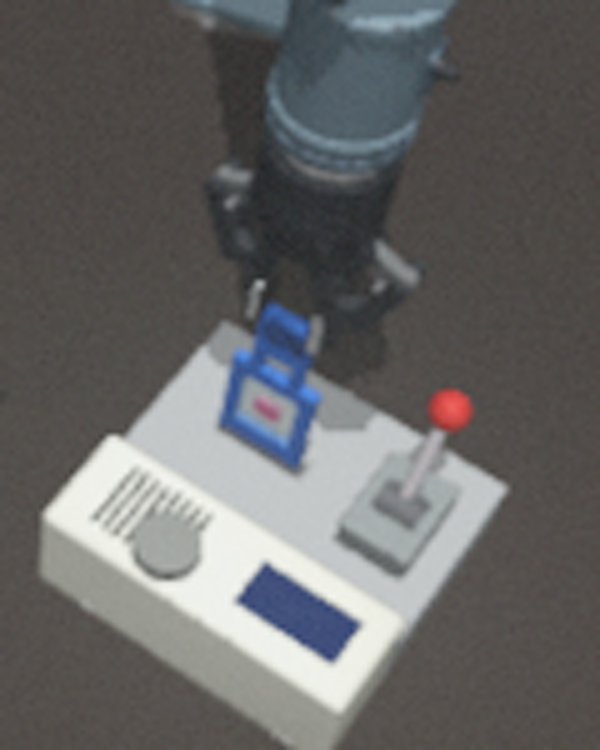

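View pics/d8_wrist.png

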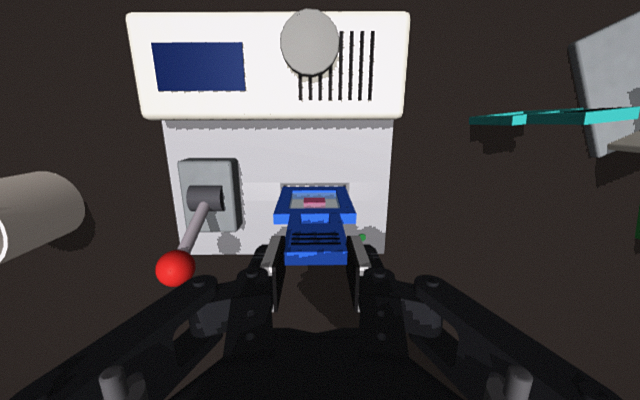

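Call:
send_rows(targets=[{"translation": [-0.003,0,0.002],"spin": 0},{"translation": [0,0,0.004],"spin": 0},{"translation": [0,0,0.004],"spin": 0},{"translation": [0,0,0.004],"spin": 0},{"translation": [0,0,0.003],"spin": 0},{"translation": [0,0,0],"spin": 0}])

```text
time_s: 18.82
tool_pos: [0.5099, 0.1882, 0.1646]
eef_rot: [0.995, -0.097, -0.001, 0.0]
force: [0.1, -0.5, -1.6]
grip_width: 0.0335
```

```bash
python3 tiltd.py wrist,scene d9;python3 -c "
from h import *
crop(cv2.imread('pics/d9_scene.png'),350,180,450,280,'d9s',6)"
```

```text
t 18.82 tcp [0.5099 0.1882 0.1646] F [ 0.08 -0.5  -1.62] M [-0.03 -0.02 -0.05] w 0.0335
 tcp local -0.0013 -0.002
wrist 9540 3447 tilt deg (top back +) 2.7 yaw off -0.1 face c [ 0.0029 -0.0021  0.1243] zmin/max [0.0518 0.1723] x rng [-0.0063  0.1277] y mid [-0.0292  0.1225]
scene 340 170 tilt deg (top back +) 2.9 yaw off -0.1 face c [ 0.0048 -0.0015  0.1113] zmin/max [0.0506 0.1729] x rng [-0.0052  0.1256] y mid [-0.0279  0.1201]
[ 9.952e-01 -9.750e-02 -4.000e-04  2.000e-04]
```

View pics/d9s.png

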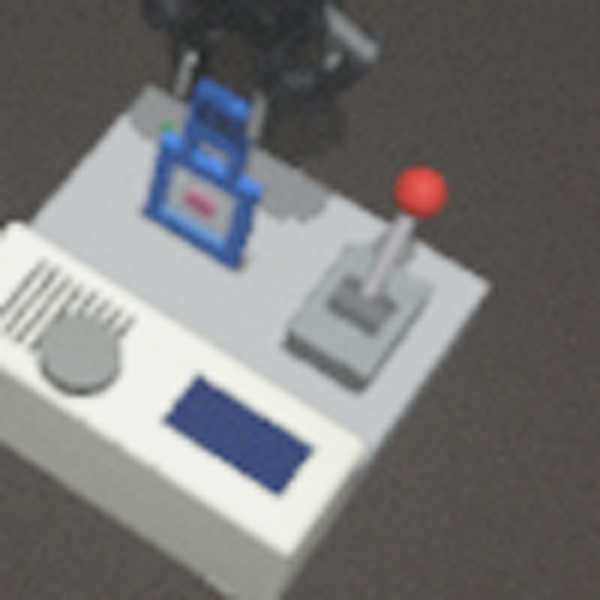

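View pics/d9_wrist.png

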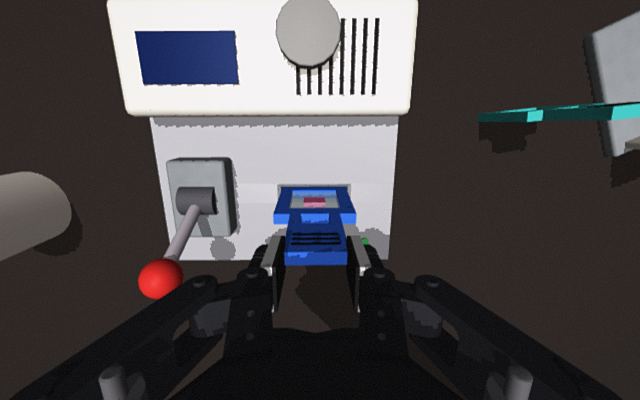

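Call:
send_rows(targets=[{"translation": [0,-0.0005,0.003],"spin": 0},{"translation": [0.0005,0,0.003],"spin": 0},{"translation": [0.0005,0,0.003],"spin": 0},{"translation": [0.0005,0,0.003],"spin": 0},{"translation": [0,0,0],"spin": 0}])

```text
time_s: 19.33
tool_pos: [0.5115, 0.1884, 0.1527]
eef_rot: [0.995, -0.097, -0.001, 0.0]
force: [-0.7, -0.4, -1.2]
grip_width: 0.0338
```

```bash
python3 tiltd.py wrist d10
```

```text
t 19.33 tcp [0.5115 0.1884 0.1527] F [-0.72 -0.37 -1.25] M [-0.03  0.03 -0.01] w 0.0338
 tcp local 0.0002 -0.0016
wrist 9871 3255 tilt deg (top back +) 2.0 yaw off -0.1 face c [ 0.0038 -0.0017  0.1157] zmin/max [0.0469 0.1604] x rng [-0.0043  0.1277] y mid [-0.0285  0.1226]
[ 9.952e-01 -9.750e-02 -4.000e-04  2.000e-04]
```

Call:
send_rows(targets=[{"translation": [0.0005,0,0.003],"spin": 0},{"translation": [0.0005,0,0.003],"spin": 0},{"translation": [0.0003,0,0.003],"spin": 0},{"translation": [0,0,0.002],"spin": 0},{"translation": [0,0,0.002],"spin": 0},{"translation": [0,0,0.001],"spin": 0},{"translation": [0,0,0],"spin": 0}])

```text
time_s: 19.97
tool_pos: [0.5136, 0.1887, 0.1399]
eef_rot: [0.995, -0.097, 0.0, -0.0]
force: [-0.1, 0.7, 1.9]
grip_width: 0.034
```

```bash
python3 tiltd.py wrist d11
```

```text
t 19.97 tcp [0.5136 0.1887 0.1399] F [-0.15  0.71  1.87] M [-0.08  0.13 -0.02] w 0.034
 tcp local 0.0022 -0.0009
wrist 10178 2670 tilt deg (top back +) 1.3 yaw off 0.4 face c [ 0.0051 -0.0004  0.1114] zmin/max [0.0498 0.1476] x rng [-0.0022  0.1277] y mid [-0.0278  0.1229]
[ 9.952e-01 -9.740e-02  4.000e-04 -2.000e-04]
```

Call:
send_rows(targets=[{"translation": [0,0,0.001],"spin": 0},{"translation": [0,0,0.001],"spin": 0},{"translation": [0,0,0],"spin": 0}])

```text
time_s: 20.27
tool_pos: [0.5151, 0.1893, 0.1395]
eef_rot: [0.995, -0.097, 0.002, -0.001]
force: [-0.5, -0.5, 12.5]
grip_width: 0.0339
```

```bash
python3 tiltd.py wrist,scene d12;python3 -c "
from h import *
crop(cv2.imread('pics/d12_scene.png'),350,180,450,280,'d12s',6)"
```

```text
t 20.27 tcp [0.5151 0.1893 0.1395] F [-0.52 -0.53 12.49] M [-0.25  0.2   0.01] w 0.0339
 tcp local 0.0036 -0.0
wrist 10070 2707 tilt deg (top back +) 0.5 yaw off 0.3 face c [0.0061 0.     0.1105] zmin/max [0.0523 0.1474] x rng [-0.0009  0.1277] y mid [-0.0275  0.1227]
scene 271 104 tilt deg (top back +) 0.4 yaw off -0.3 face c [ 0.0076 -0.0007  0.1059] zmin/max [0.0541 0.1484] x rng [-0.0005  0.1276] y mid [-0.0271  0.1211]
[ 9.952e-01 -9.740e-02  2.000e-03 -9.000e-04]
```

View pics/d12s.png

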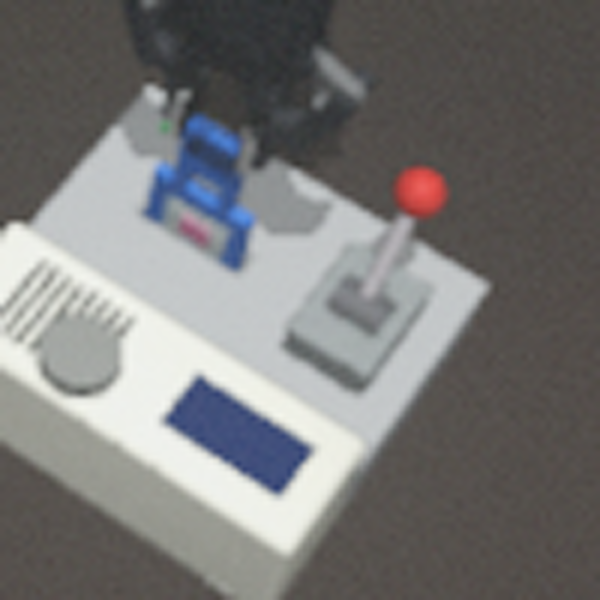

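Call:
send_rows(targets=[{"translation": [0,0,-0.001],"spin": 0},{"translation": [0,0,-0.0005],"spin": 0},{"translation": [0,0,0],"spin": 0}])

```text
time_s: 20.62
tool_pos: [0.5137, 0.1888, 0.1397]
eef_rot: [0.995, -0.097, 0.001, -0.0]
force: [-0.3, 0.4, 7.3]
grip_width: 0.0335
```

Call:
send_rows(targets=[{"translation": [0,0,0],"spin": 0},{"translation": [0,0,0],"spin": 0},{"translation": [0,0,0],"spin": 0},{"translation": [0,0,0],"spin": 0},{"translation": [0,0,0],"spin": 0}], jaw=-0.4)

```text
time_s: 21.03
tool_pos: [0.5129, 0.1883, 0.1387]
eef_rot: [0.995, -0.097, -0.0, 0.0]
force: [-0.2, 0.7, -0.0]
grip_width: 0.0596
```

```bash
python3 tiltd.py wrist d13
```

```text
t 21.03 tcp [0.5129 0.1883 0.1387] F [-0.25  0.7  -0.02] M [-0.02  0.03 -0.06] w 0.0596
 tcp local 0.0016 -0.0014
wrist 10263 2650 tilt deg (top back +) 0.3 yaw off 0.3 face c [0.0065 0.0004 0.1115] zmin/max [0.0503 0.1473] x rng [-0.0002  0.1278] y mid [-0.0268  0.1228]
[ 9.952e-01 -9.750e-02 -2.000e-04  1.000e-04]
```

Call:
send_rows(targets=[{"translation": [0,0,-0.005],"spin": 0},{"translation": [0,0,-0.01],"spin": 0},{"translation": [0,0,-0.025],"spin": 0},{"translation": [0,0,-0.03],"spin": 0},{"translation": [0,0,-0.025],"spin": 0},{"translation": [0,0,-0.005],"spin": 0}])

```text
time_s: 21.58
tool_pos: [0.5155, 0.1898, 0.2444]
eef_rot: [0.995, -0.097, 0.004, -0.002]
force: [1.1, 0.4, -0.0]
grip_width: 0.0599
```

```bash
python3 tiltd.py wrist,side d14;python3 -c "
from h import *
crop(cv2.imread('pics/d14_side.png'),190,130,350,290,'d14c',4)"
```

```text
t 21.58 tcp [0.5155 0.1898 0.2444] F [ 1.09  0.43 -0.04] M [ 0.08 -0.01  0.04] w 0.0599
 tcp local 0.0039 0.0005
wrist 1371 795 tilt deg (top back +) 0.1 yaw off 0.5 face c [0.0069 0.0005 0.1107] zmin/max [0.0496 0.1478] x rng [0.0004 0.1103] y mid [-0.0284  0.0772]
side 271 154 tilt deg (top back +) -0.2 yaw off 1.3 face c [-0.0016  0.001   0.0975] zmin/max [0.0485 0.1487] x rng [-0.0056  0.106 ] y mid [-0.0295  0.0849]
[ 9.952e-01 -9.750e-02  1.800e-03 -9.000e-04]
```

View pics/d14c.png

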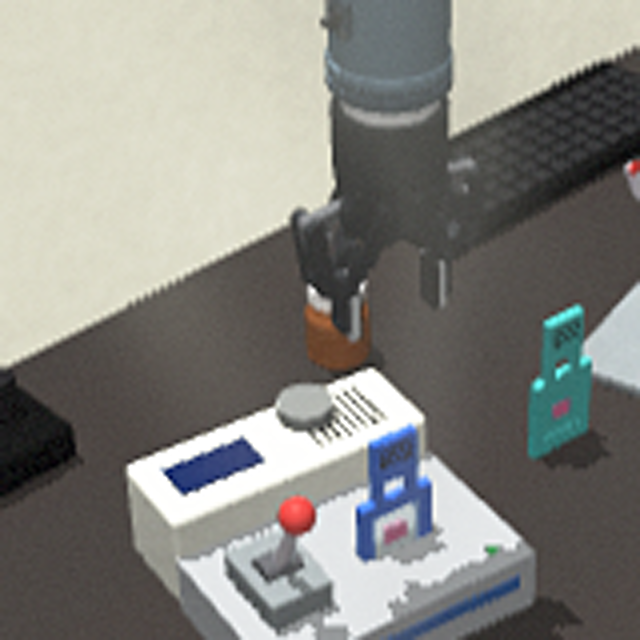

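View pics/d14_wrist.png

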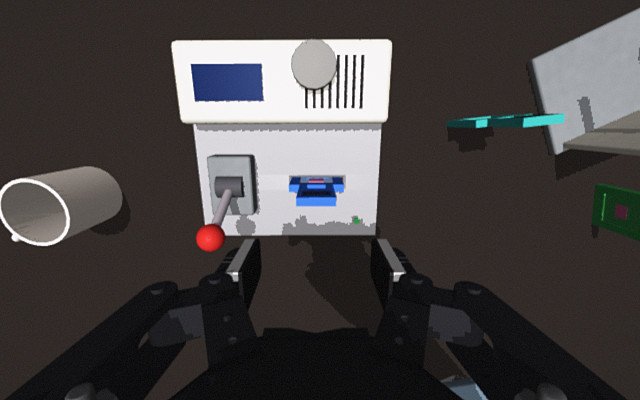

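Call:
send_rows(targets=[{"translation": [-0.012,-0.012,0],"spin": 0},{"translation": [-0.02,-0.028,0],"spin": 0},{"translation": [-0.02,-0.032,0],"spin": 0},{"translation": [-0.014,-0.02,0],"spin": 0},{"translation": [-0.004,-0.008,0],"spin": 0},{"translation": [0,0,0],"spin": 0}], jaw=1)

```text
time_s: 22.18
tool_pos: [0.4619, 0.3024, 0.238]
eef_rot: [0.995, -0.095, -0.001, 0.0]
force: [0.5, 0.6, -0.1]
grip_width: -0.0001
```

Run:
```python
from h import *
st=ctrl.get_state();p,d=ctrl.snapshot('wrist');cv2.imwrite('pics/e1.png',p);P=cloud('wrist',d,st)
print(st['time_s'],st['tool_pos'],st['grip_width'])
c,s=np.cos(-.195),np.sin(-.195)
def loc(Q):
    e=Q[...,:2]-np.array([.5116,.190]);return np.stack([e@np.array([c,s]),e@np.array([-s,c]),Q[...,2]],-1)
print(loc(st['tool_pos']))
hsv=cv2.cvtColor(p,cv2.COLOR_BGR2HSV);m=((hsv[...,0]<5)|(hsv[...,0]>175))&(hsv[...,1]>150)&(hsv[...,2]>80)&(d>0)
q=loc(P[m]);q=q[q[:,2]>.12];print(len(q),q.mean(0),np.percentile(q,[1,99],axis=0))
```

```text
22.1833 [0.46189321 0.30235254 0.23800547] -0.00011978150419294187
[-0.07053489  0.10059169  0.23800547]
695 [-0.03001397  0.09895165  0.15395609] [[-0.04156028  0.08748498  0.14669483]
 [-0.01926883  0.11047488  0.15833484]]
```

View pics/e1.png

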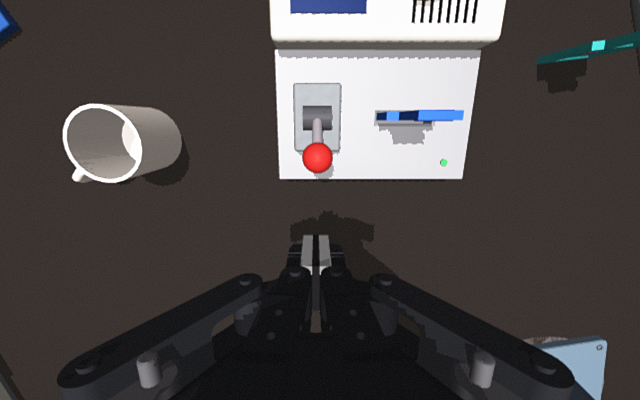

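Call:
send_rows(targets=[{"translation": [0,0,0.02],"spin": 0},{"translation": [0,0,0.03],"spin": 0},{"translation": [0,0,0.03],"spin": 0},{"translation": [0,0,0.02],"spin": 0},{"translation": [0,0,0.005],"spin": 0},{"translation": [0,0,0],"spin": 0}])

```text
time_s: 22.73
tool_pos: [0.4637, 0.2974, 0.1323]
eef_rot: [0.995, -0.099, -0.001, 0.002]
force: [0.0, -1.0, 1.0]
grip_width: -0.0001
```

Call:
send_rows(targets=[{"translation": [0.006,0,0],"spin": 0},{"translation": [0.008,0,0],"spin": 0},{"translation": [0.008,0,0],"spin": 0},{"translation": [0.008,0,0],"spin": 0},{"translation": [0.008,0,0],"spin": 0},{"translation": [0.008,0,0],"spin": 0},{"translation": [0.008,0,0],"spin": 0},{"translation": [0.008,0,0],"spin": 0}])

```text
time_s: 23.4
tool_pos: [0.5256, 0.2879, 0.134]
eef_rot: [0.995, -0.098, 0.0, -0.0]
force: [-0.1, 0.1, 0.7]
grip_width: -0.0004
```

Call:
send_rows(targets=[{"translation": [0.007,0,0],"spin": 0},{"translation": [0.006,0,0],"spin": 0},{"translation": [0.005,0,0],"spin": 0},{"translation": [0,0,0],"spin": 0}])

```text
time_s: 23.73
tool_pos: [0.5435, 0.284, 0.1338]
eef_rot: [0.995, -0.098, 0.0, 0.0]
force: [0.4, 0.9, -0.9]
grip_width: 0.0002
```

```bash
cat > knob.py <<'E'
from h import *
import sys
st=ctrl.get_state();print(st['time_s'],st['tool_pos'],st['force'].round(2))
c,s=np.cos(-.195),np.sin(-.195)
def loc(Q):
    e=Q[...,:2]-np.array([.5116,.190]);return np.stack([e@np.array([c,s]),e@np.array([-s,c]),Q[...,2]],-1)
print(loc(st['tool_pos']).round(4))
for n in sys.argv[2].split(','):
    st=ctrl.get_state();p,d=ctrl.snapshot(n);cv2.imwrite(f'pics/{sys.argv[1]}_{n}.png',p);P=cloud(n,d,st)
    hsv=cv2.cvtColor(p,cv2.COLOR_BGR2HSV);m=((hsv[...,0]<5)|(hsv[...,0]>175))&(hsv[...,1]>150)&(hsv[...,2]>80)&(d>0)
    q=loc(P[m]);q=q[(q[:,2]>.11)&(abs(q[:,1]-.1)<.05)];print(n,len(q),q.mean(0).round(4),np.percentile(q,[1,99],axis=0).round(4) if len(q) else '')
E
python3 knob.py e2 scene,side,wrist; python3 -c "
from h import *
crop(cv2.imread('pics/e2_side.png'),190,130,350,290,'e2c',4)"
```

```text
23.7333 [0.54350255 0.28398664 0.13379411] [ 0.39  0.91 -0.87]
[0.0131 0.0984 0.1338]
scene 80 [-0.4184  0.0943  0.2083] [[-0.9099  0.0689  0.1444]
 [ 0.0496  0.1095  0.2765]]
side 9 [0.0295 0.108  0.145 ] [[0.025  0.1052 0.1408]
 [0.0343 0.1105 0.1521]]
wrist 2016 [0.0397 0.0993 0.1521] [[0.0274 0.088  0.1436]
 [0.0493 0.1107 0.1566]]
```

View pics/e2c.png

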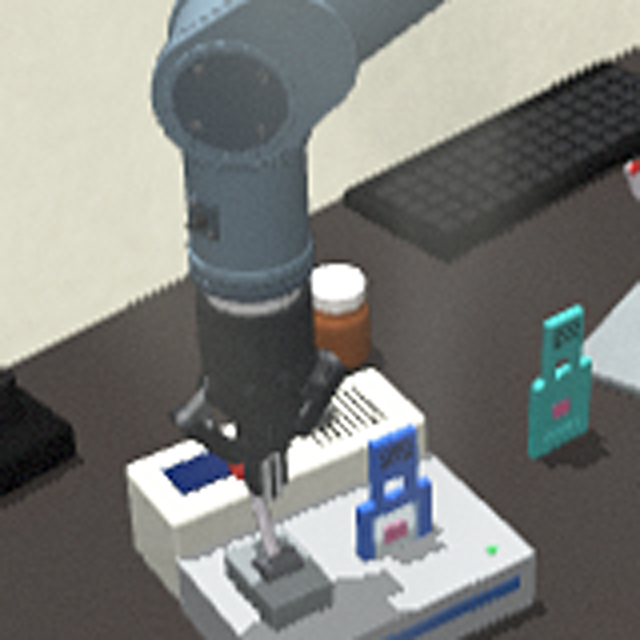

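Call:
send_rows(targets=[{"translation": [0.002,0,0],"spin": 0},{"translation": [0.002,0,0],"spin": 0},{"translation": [0,0,0],"spin": 0}])

```text
time_s: 24.13
tool_pos: [0.5463, 0.2839, 0.134]
eef_rot: [0.995, -0.097, -0.0, -0.0]
force: [-0.5, -0.3, -0.4]
grip_width: 0.0002
```

```bash
python3 knob.py e3 wrist
```

```text
24.1333 [0.54634692 0.28385637 0.13397763] [-0.5  -0.26 -0.43]
[0.0159 0.0988 0.134 ]
wrist 1973 [0.0422 0.0992 0.1507] [[0.03   0.0879 0.1421]
 [0.0518 0.1108 0.1554]]
```

Call:
send_rows(targets=[{"translation": [0.0015,0,0],"spin": 0},{"translation": [0.0015,0,0],"spin": 0},{"translation": [0,0,0],"spin": 0}])

```text
time_s: 24.43
tool_pos: [0.5469, 0.2838, 0.1338]
eef_rot: [0.995, -0.097, -0.002, 0.0]
force: [-8.0, 1.1, 3.9]
grip_width: -0.0001
```

Call:
send_rows(targets=[{"translation": [-0.006,0,0],"spin": 0},{"translation": [-0.02,0,0],"spin": 0},{"translation": [-0.025,0,-0.01],"spin": 0},{"translation": [-0.02,0,-0.03],"spin": 0},{"translation": [-0.01,0,-0.035],"spin": 0},{"translation": [0,0,-0.035],"spin": 0},{"translation": [0,0,-0.02],"spin": 0},{"translation": [0,0,0],"spin": 0}])

```text
time_s: 25.1
tool_pos: [0.4721, 0.3009, 0.2694]
eef_rot: [0.995, -0.097, 0.004, -0.003]
force: [1.0, 0.5, 0.6]
grip_width: -0.0
```

```bash
python3 knob.py e4 wrist; python3 tiltd.py scene,side e5; python3 -c "
from h import *
crop(cv2.imread('pics/e5_side.png'),150,130,350,280,'e5c',4)"
```

```text
25.1 [0.47214037 0.30088478 0.26939768] [1.03 0.51 0.63]
[-0.0602  0.1011  0.2694]
wrist 636 [0.0387 0.0992 0.1512] [[0.0276 0.0877 0.1453]
 [0.0507 0.1106 0.1554]]
t 25.15 tcp [0.4713 0.2999 0.2668] F [-0.82 -0.72 -0.25] M [-0.06 -0.01  0.03] w 0.0001
 tcp local -0.0609 0.1
scene 68 55 tilt deg (top back +) -0.2 yaw off -0.0 face c [0.0077 0.0038 0.1308] zmin/max [0.1014 0.1497] x rng [0.0022 0.0111] y mid [-0.0144  0.0172]
side 100 61 tilt deg (top back +) -1.3 yaw off -0.7 face c [-0.0012  0.0044  0.1285] zmin/max [0.0935 0.1488] x rng [-0.0062  0.0082] y mid [-0.0172  0.0247]
[ 9.952e-01 -9.760e-02  1.000e-04  2.000e-04]
```

View pics/e5c.png

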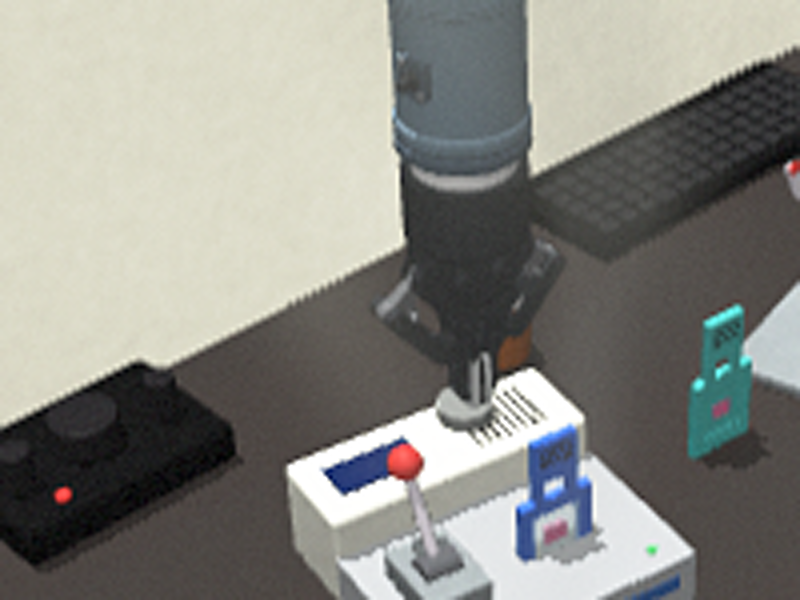

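View pics/e5_scene.png

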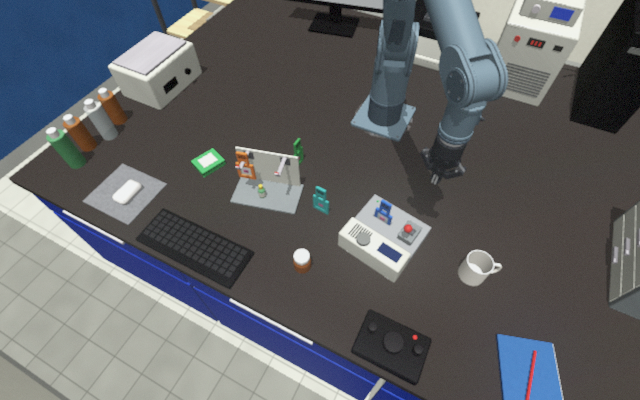

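Call:
send_rows(targets=[{"translation": [0,0,0],"spin": 0},{"translation": [0,0,0],"spin": 0},{"translation": [0,0,0],"spin": 0}])

```text
time_s: 25.5
tool_pos: [0.4693, 0.2986, 0.2629]
eef_rot: [0.995, -0.097, -0.001, 0.001]
force: [0.1, 0.9, 0.6]
grip_width: 0.0003
```

```bash
python3 -c "
from plant import ctrl
print(ctrl.hand_in())"
```

```text
the job is handed in; nothing more can be done
None
```

The blue carrier is home in the dock slot, and the clamp lever is over at its stop. I handed the job in at about 25.5 s of the 59 s allowed; hand-in reports no verdict.

**How it went:** The moves can only turn the tool about its own axis, so I tilted the carrier by pivoting it in a light grip against the panel's top edge. With a firm grip I then led it out and off over the barb. I set it upright against the housing wall, lowered it into the slot, let go, and pushed the lever over with the shut fingers.

**Last checks:**
- **Carrier seated:** it is released and its tilt measures about 0.2° (the side camera said -1.3°, from few pixels). Its top edge is at about 148 mm, so its bottom is about 29–30 mm below the slot mouth. It sits within about 2 mm of the slot centre.
- **Clamp:** the stop pushed back with about 8 N. The knob's position puts the joint at about 0.97–1.0.
- **Rest of the bench:** the final scene picture shows the orange carrier still hanging. The bystanders look to be where they were, with the lens cap and dropper seen only small. I did not measure these, and the arm is clear of everything.

**What went wrong on the way:**
- At the bend, the eye caught on the arm with about 7.5 N at the wrist (the limit on the hanger is 20 N). I eased it off and carried on.
- The first attempt to upright the carrier sprang back to 16° in the grip. I repeated it with the grip relaxed, and it held.

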